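Slide the tube block onto the narrow cold bar and pin it

TASK

Slide the metal tube block along the cooling stand, from its deck out onto the narrow raised bar, until it sits centred and square on the bar and flat against the end stop; its tubes are open, so never lift or tip it. Then take the keeper pin from its base, put it down through the hole in the bar behind the block until its collar rests on the bar, and let go. Leave the other things on the bench where they stand.

Things in the scene. Friction and masses are not known exactly. Their poses are not given: they have to be found in the camera images.
- cooling_stand: White cooling stand, grey deck plate, aluminium bar, fixed to the bench (position, yaw vary). Origin on the bench under the middle of the line where deck meets bar; x runs along the bar from deck to stop, y across, z up. Deck: x -135 to 0, y -65 to 65 mm. Bar: x 0 to 98 mm, 30 mm wide (y -15 to 15), 12 mm thick, open at both sides. Tops of deck and bar level, 55 mm above the bench.
- stop_face (a point): Middle, at bar-top level, of the face of the end stop: a dark plate across the far end of the bar, face at the stand's x = 82 mm, 40 mm wide, rising 22 mm above the bar. Axes as the stand's.
- bar_hole (a point): Centre of the mouth of the vertical 13 mm through hole in the bar, at x = 18 mm, y = 0, on the bar's top. The block covers it on its way and clears it by 14 mm (axis to block face) when against the stop. Axes as the stand's.
- home (a point): Where the block's centre is when the block is home: x = 57 mm, y = 0, 15 mm above the bar. Axes as the stand's.
- block_centre (a point): Centre, half-way up, of the tube block: aluminium, rows of dark round wells in its top, 50 mm along its x, 70 along its y, 30 high, 0.1 to 0.2 kg. Starts loose on the deck, up to 22 mm off the bar's line and turned up to 17 degrees, its x roughly along the stand's x. Home, its x lies along the bar and it overhangs the bar by 20 mm each side. It slides with under 3 N.
- pin_head (a point): Middle of the black grip head (16 mm across, 28 high) of the upright keeper pin, 62 mm above the underside of its collar. The pin is round about z: below the collar an 8 mm steel shank, 32 mm long, tapered tip; collar 20 mm across, 4 thick; 10 mm stem up to the head; head top 76 mm above the collar's underside. 0.05 kg.
- pin_collar (a point): Centre of the underside of the keeper pin's collar; the shank's tip is 32 mm below it.
- pin_base: Grey square parking base of the pin, 56 x 56 x 40 mm high, fixed to the bench (position varies, either to the robot's right or near left; it and the tin change places); origin under its centre. The pin starts standing loosely in its 12 mm hole, 35 mm deep, the collar on the base's top.
- cooling_block: Origin at the centre of the tube block's underside (15 mm below point block_centre).
- keeper_pin: The keeper pin; origin at the centre of its collar's underside.
- spare_fuse_tin: Bystander, to be left alone: round tin with a green lid, 63 mm across, 26 mm high; origin under its centre.
- sample_cup_0: Bystander, to be left alone: small white cup, 27 mm across, 26 mm high; origin under its centre.
- sample_cup_1: Bystander, to be left alone: small white cup, 27 mm across, 26 mm high; origin under its centre.
- sample_cup_2: Bystander, to be left alone: small white cup, 27 mm across, 26 mm high; origin under its centre.
- reagent_bottle_2: Bystander, to be left alone: small dropper bottle, 34 mm across, 72 mm high; origin under its centre.
- wash_bottle_cap: Bystander, to be left alone: round screw cap, 36 mm across, 14 mm high; origin under its centre.

How it is judged (in metres and radians):
On the way, in this order (a step that is already met when the one before it is completed fails the run):
1. the block rests centred and square on the bar, against the stop (x of block_centre in the frame of home between -0.004 and 0.003 m and y of block_centre in the frame of home between -0.008 and 0.008 m and z of block_centre in the frame of home between -0.003 and 0.003 m and angle between the x axis of block_centre and the x axis of cooling_stand, either way round below 0.12 rad and angle between block_centre's own z axis and vertical below 0.06 rad and linear speed of cooling_block below 0.01 m/s), for 0.2 s.
2. the keeper pin is down through the hole in the bar (horizontal distance between pin_collar and bar_hole below 0.005 m and z of pin_collar in the frame of bar_hole between -0.003 and 0.003 m and angle between pin_head's own z axis and vertical below 0.1 rad), for 0.2 s.
At the end, for the whole second after the job is handed in: The block lies flat on the bar against the stop (within 4 mm along the bar), centred within 8 mm and square within 7 degrees; the pin stands in the bar's hole (axis within 5 mm, upright within 6 degrees), its collar down on the bar within 3 mm; both at rest and released (all of step 1 and all of step 2 and linear speed of keeper_pin below 0.02 m/s); the robot touches nothing.
It fails at once if the block is lifted more than 12 mm off the stand (z of block_centre in the frame of cooling_stand above 0.082 m).
It fails at once if the block is tipped by more than 17 degrees (angle between block_centre's own z axis and vertical above 0.3 rad).
It fails at once if a bystander is shifted by more than 30 mm (distance of any of spare_fuse_tin, sample_cup_0, sample_cup_1, sample_cup_2, reagent_bottle_2, wash_bottle_cap from where it was at the start of the episode above 0.03 m).
It also fails if it takes over 70 s, if anything falls off the work surface, if the arm or the gripper's body presses on something with over 40 N, if the wrist force passes 120 N, or if a joint passes its speed limit or range.

ROBOT

A 7-joint arm with a two-finger parallel gripper is mounted at the origin on a cart in front of the work surface, level with it; the furniture and walls round the work are solid. World frame = base frame: x ahead of the robot, y to its left, z up, the work surface at z = 0. Lengths are in mm, angles in rad, forces in N, time in s.
With the tool pointing down it reaches from about 425 to 1025 mm from the base axis. Payload 3.6 kg.
Tool frame: the origin (TCP) lies at the very end of the fingers, on their centre line; the grasp point (between the pads) lies 19 mm behind it (arm.grip_point_offset is the y of the grasp point in the tool frame, in mm); y points along the fingers, z is the direction in which the jaws open and shut, and the axes are right-handed (so a half turn about y gives the same grasp; the last joint's range is limited). The gripper opens to 85 mm and grips with 20 to 120 N. Pads are 22 mm wide; open, the fingers measure 114 mm over their backs; the gripper's body (76 mm by 85 mm) begins 54 mm behind the grasp point. The pads swing forward as they close: fully open they stand 13 mm farther back than shut.
Start: joints at [-1.292, 0.591, 0.048, 1.609, -0.033, 0.943, -0.034], TCP at [264.058, 675.206, 231.302] pointing down, gripper open.
Joint ranges: [-2.69, 2.69], [-0.47, 2.24], [-1.27, 1.36], [0.19, 2.51], [-1.53, 4.68], [0.08, 2.07], [-3.09, 3.09]. Speed limits (rad/s): [2.57, 2.57, 3.14, 3.14, 3.14, 3.14, 3.14].

INTERFACE

Orientations are given as a unit quaternion [w, x, y, z].
In Python, from plant import arm gives the robot as it stands. The module is installed in compiled form; this text tells all that it offers.
- The arm moves only by the tool send_rows, never from a script. Its argument "rows" is a list of rows, each an object with "delta_pos": the shift along the tool's x, y, z in mm, a list of three; "rot": the turn, a rotation vector about the tool's x, y, z in rad, a list of three; "grip": the finger opening in mm, from 0 to 85.4. In form: [{"delta_pos": [x, y, z], "rot": [ax, ay, az], "grip": grip}, ...]. A call has 1 to 10 rows; each row shifts and turns the pose as measured when the row begins, along the tool's axes as they then stand; what a row does not reach is not made up. A row lasts 1/12 s, in which the tool goes at most 41.7 mm and 7.16 degrees, less where a joint would pass 70% of its speed; a pose out of reach is approached as far as the arm can. A call with a gripper value outside its range is refused whole. The fingers move at their own pace and stop on an object; "grip_force" is the grip in N (left out, the last holds). Time passes only in rows, so rows that do not move let the fingers close. It gives the time, the measured TCP pose, the force and the opening at its end, in the units of the state.
- arm.get_state(): the state, without advancing time (a new reading comes with each control period).
- arm.snapshot(name): name is "side" or "top"; returns a dict with "image" (480x640x3 uint8, blue, green, red), "fov_y" (degrees; the focal length in pixels is half the picture's height over the tangent of half this angle, whatever the lens; pixels are square), "cx", "cy" (the principal point, pixels), "origin" and "orientation" of the camera in the world. Camera axes: x right, y down, z forward; pixel columns grow to the right and rows downward; lengths in mm; the calibration is good to about 2 mm. A picture is of the moment at which its call begins. There is no depth.
- arm.sign_off(): hands the job in, once; it reports no verdict.
The state is a dict: "clock": time; "q": joint angles; "qvel": joint speeds; "joint_torque": joint torques, N m; "ee_pos": TCP position; "tool_rot": TCP orientation; "force": force on the tool from outside, world axes, zero at the start; "wrist_torque": the same for the moment, N m; "grip_width": opening from 0.0 (shut) to 1.0 (fully open).
Only numpy, scipy, OpenCV 4.12 (cv2) and the standard library are available. Lean on these libraries where they do the work, as an engineer would, in place of code of your own. Each camera call takes 0.05 s, during which the arm holds its last target.

## Working session

There is one attempt and no reset: what is moved stays moved. The work goes in short steps, Python scripts to look and compute and a tool call to move; the robot and the scene stay as the last step left them, time stands still between calls to the robot, and variables do not carry over. Pictures are saved under pics/ and viewed, and the job is handed in when it is done.

Besides the shell and the picture viewer there is one more tool, called after ">>>" by a JSON object that holds its "api" and its "payload", one argument or row to a line. send_rows: Moves the arm, as the interface text tells. Its arguments: {"type":"object","properties":{"rows":{"type":"array"},"grip_force":{"type":"number"}},"required":["rows"]}

```bash
mkdir -p pics
cat > h.py <<'E'
import numpy as np,cv2
from scipy.spatial.transform import Rotation as R
from plant import arm
def Rq(q): return R.from_quat([q[1],q[2],q[3],q[0]]).as_matrix()
def snap(n,f):
    s=arm.snapshot(n); cv2.imwrite('pics/'+f,s['image']); return s
def ray(s,u,v):
    f=240/np.tan(np.radians(s['fov_y'])/2)
    d=Rq(s['orientation'])@np.array([(u-s['cx'])/f,(v-s['cy'])/f,1]); return np.array(s['origin']),d
def onz(s,u,v,z):
    o,d=ray(s,u,v); return o+d*(z-o[2])/d[2]
def proj(s,p):
    f=240/np.tan(np.radians(s['fov_y'])/2)
    c=Rq(s['orientation']).T@(np.array(p)-np.array(s['origin'])); return c[0]/c[2]*f+s['cx'],c[1]/c[2]*f+s['cy']
E
python3 - <<'E'
from h import *
for n in('top','side'):
    s=snap(n,n+'0.png'); print({k:v for k,v in s.items() if k!='image'})
st=arm.get_state();print(st); print(Rq(st['tool_rot']),arm.grip_point_offset)
E
```

```text
{'fov_y': 57.11318389684552, 'cx': 327.9645328905909, 'cy': 233.95309999698057, 'origin': array([ 492.64367638,  -76.29422846, 1085.01800152]), 'orientation': array([-0.01776286,  0.71070233, -0.70316564,  0.01203166])}
{'fov_y': 52.62005975239582, 'cx': 319.5492582970093, 'cy': 239.57419883054044, 'origin': array([ 143.94468424, -813.37575627,  466.57836376]), 'orientation': array([-0.51844763,  0.817195  , -0.21440099,  0.13204773])}
{'clock': 0.1, 'q': array([-1.29147366,  0.59202924,  0.04829445,  1.60974208, -0.03329815,
        0.94270722, -0.03368954]), 'qvel': array([-3.75453903e-04, -2.00152378e-03, -5.00040902e-05, -2.32357237e-03,
       -2.76059654e-04, -8.34866159e-04, -1.09988091e-03]), 'joint_torque': array([ 4.66500802e-03, -5.49995506e+01,  1.55327797e+00, -1.98826647e+01,
        9.73304501e-03,  3.80160083e-03, -6.21470619e-06]), 'ee_pos': array([263.78291086, 674.47750909, 230.235655  ]), 'tool_rot': array([-0.69413327,  0.69559217, -0.13111329,  0.13091925]), 'force': array([ 4.65759285e-01,  5.63915984e-04, -5.63959060e-01]), 'wrist_torque': array([ 0.0451993 , -0.03893475, -0.01335191]), 'grip_width': 0.9977843097243619}
[[ 9.31338911e-01 -6.51933430e-04  3.64153001e-01]
 [-3.64153567e-01 -1.97662742e-03  9.31336820e-01]
 [ 1.12625198e-04 -9.99997834e-01 -2.07831391e-03]] -18.700000000000003
```

View pics/top0.png

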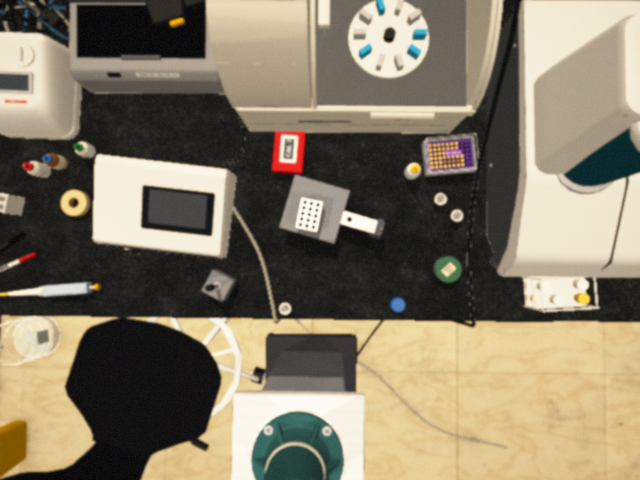

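View pics/side0.png

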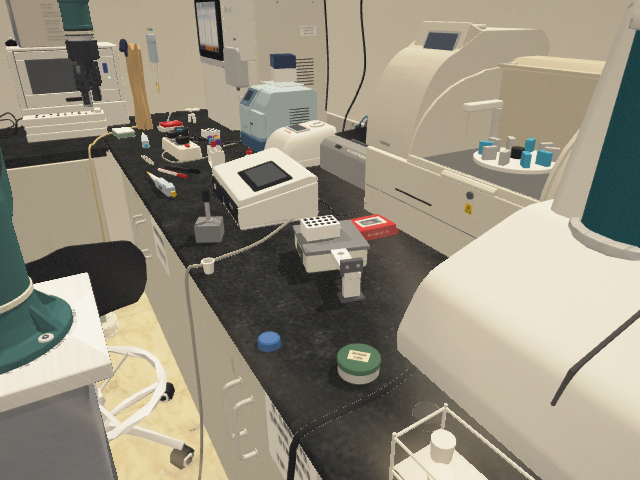

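The top view shows the deck around (314,210), with the block at about (310,214). The bar runs right to the stop at about (378,227), and the pin base is near left at (219,286). I'll zoom in.

Run:
```python
import cv2
a=cv2.imread('pics/top0.png');b=cv2.imread('pics/side0.png')
cv2.imwrite('pics/t1.png',cv2.resize(a[165:255,270:390],(800,600),interpolation=cv2.INTER_CUBIC))
cv2.imwrite('pics/t2.png',cv2.resize(a[255:315,180:260],(800,600),interpolation=cv2.INTER_CUBIC))
cv2.imwrite('pics/s1.png',cv2.resize(b[205:310,260:400],(800,600),interpolation=cv2.INTER_CUBIC))
cv2.imwrite('pics/s2.png',cv2.resize(b[180:255,170:270],(800,600),interpolation=cv2.INTER_CUBIC))
```

```text
(no output)
```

View pics/t1.png

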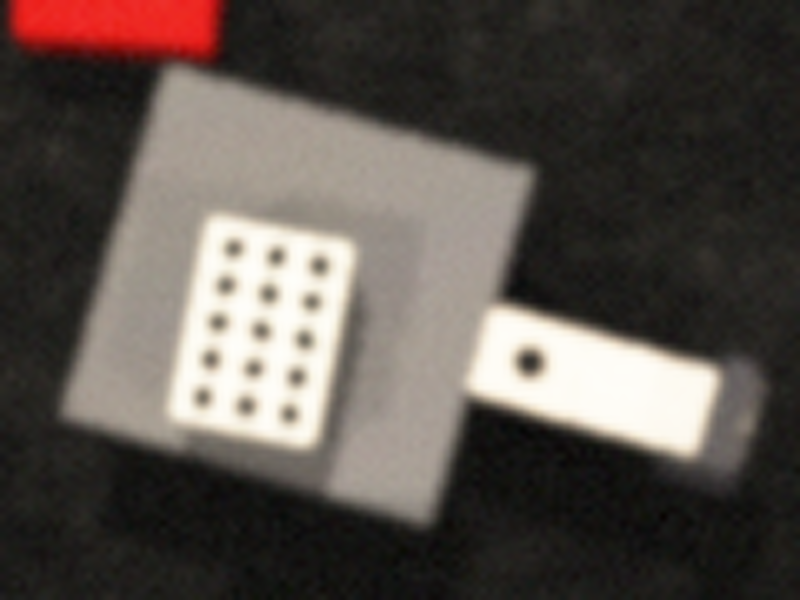

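View pics/t2.png

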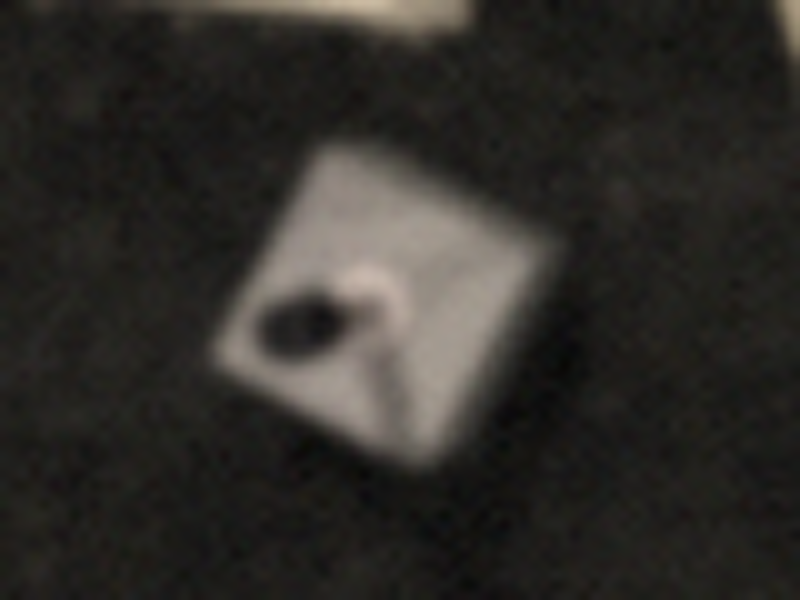

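View pics/s1.png

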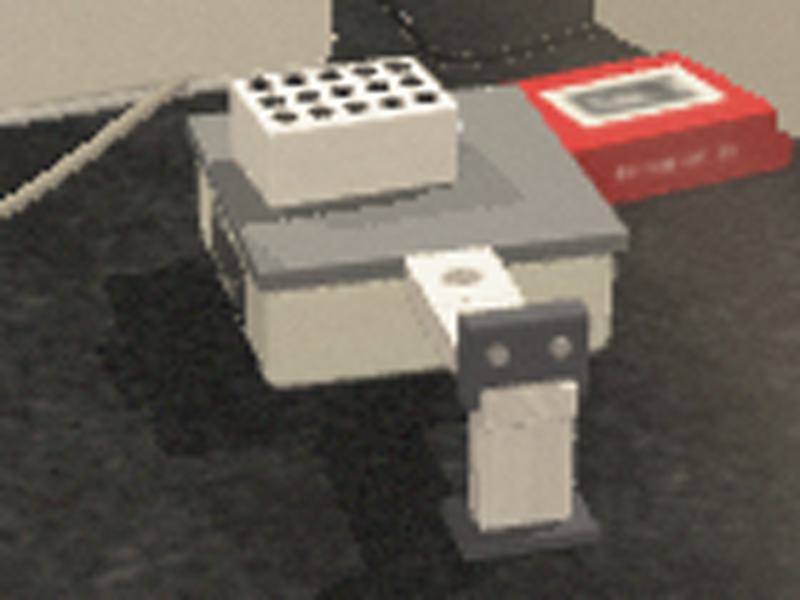

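View pics/s2.png

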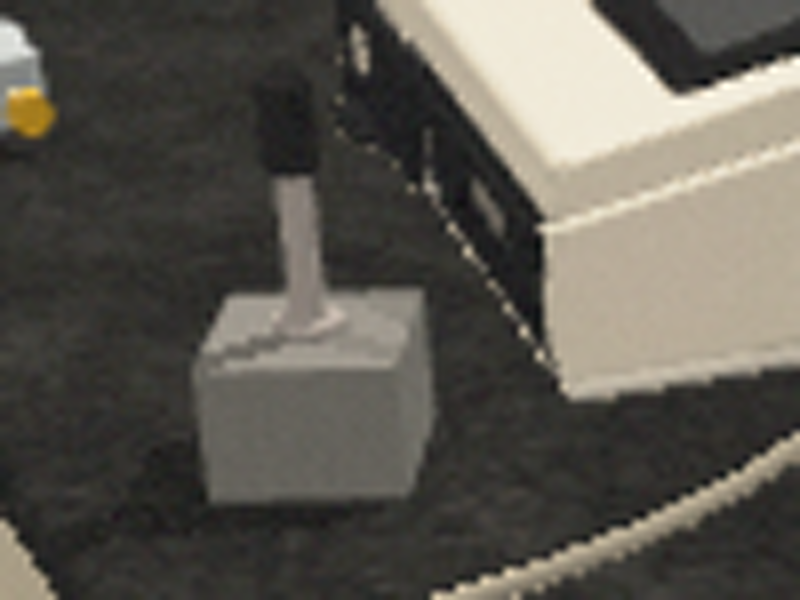

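```bash
cat > meas.py <<'E'
from h import *
def P(X,Y,x0,y0,k): return x0+(X+.5)/k-.5, y0+(Y+.5)/k-.5
def poly(mask,n=4):
    cs,_=cv2.findContours(mask,cv2.RETR_EXTERNAL,cv2.CHAIN_APPROX_NONE)
    c=max(cs,key=cv2.contourArea); return c
E
python3 - <<'E'
from meas import *
s=arm.snapshot('top')
z=55
t=lambda X,Y,z:onz(s,*P(X,Y,270,165,6.6667),z)
C=[t(*p,55) for p in((170,65),(537,170),(432,527),(62,417))]
for a,b in((0,1),(1,2),(2,3),(3,0)): print('deck',np.linalg.norm(C[a]-C[b]),np.degrees(np.arctan2(*(C[b]-C[a])[[1,0]])))
m=np.mean(C,0);print('deck centre',m,C)
print('hole',t(530,361,55))
print('bar edge L', t(487,303,55),t(720,371,55),'R',t(466,390,55),t(700,460,55))
B=[t(*p,85) for p in((207,213),(356,240),(316,449),(168,421))]
for a,b in((0,1),(1,2),(2,3),(3,0)): print('blk',np.linalg.norm(B[a]-B[b]),np.degrees(np.arctan2(*(B[b]-B[a])[[1,0]])))
print('block',np.mean(B,0))
t=lambda X,Y,z:onz(s,*P(X,Y,180,255,10),z)
Q=[t(*p,40) for p in((325,140),(563,240),(428,470),(212,365))]
for a,b in((0,1),(1,2),(2,3),(3,0)): print('base',np.linalg.norm(Q[a]-Q[b]),np.degrees(np.arctan2(*(Q[b]-Q[a])[[1,0]])))
print('base',np.mean(Q,0), 'head top approx',t(290,328,116))
s2=arm.snapshot('side')
print('side hole',onz(s2,*P(463,276,260,205,5.714),55))
print('side deck near right corner', onz(s2,*P(627,240,260,205,5.714),55), onz(s2,*P(258,276,260,205,5.714),55), onz(s2,*P(188,117,260,205,5.714),55))
print('block corners side',[onz(s2,*P(*p,260,205,5.714),85) for p in((230,82),(277,138),(458,99),(410,58))])
print('collar side',onz(s2,*P(310,318,170,180,8),42),'headbottom/top at', onz(s2,*P(288,125,170,180,8),102))
E
```

```text
deck 134.68181421358264 -105.4972506861796
deck 131.00404837787454 164.19851194780398
deck 135.54381932909232 74.05127396810478
deck 129.94344925386872 -16.18221339377702
deck centre [594.91458764 -35.73216596  55.        ] [array([675.61971051,  11.18859231,  55.        ]), array([ 639.63378884, -118.59663228,   55.        ]), array([513.58026271, -82.92354382,  55.        ]), array([550.8245885 ,  47.40291993,  55.        ])]
hole [ 572.21773439 -116.72716888   55.        ]
bar edge L [ 592.49118287 -101.44341268   55.        ] [ 569.38243977 -183.38895087   55.        ] R [561.78648788 -94.3638031   55.        ] [ 538.05662403 -176.57758781   55.        ]
blk 51.79184488613914 -99.7414210573527
blk 72.74500288038307 169.85210645305594
blk 51.37027208117825 79.87994644493472
blk 72.40376051182811 -9.815312048138313
block [579.36426514 -23.95972563  85.        ]
base 61.39486759904596 -111.96970517866649
base 62.609691128770855 150.46616230861676
base 57.01845917753825 65.01286409147092
base 59.18466433399704 -25.637591998990228
base [413.30902766 191.7704187   40.        ] head top approx [413.52060259 192.37078074 116.        ]
side hole [ 571.47191422 -122.84503507   55.        ]
side deck near right corner [ 633.20920677 -127.47664529   55.        ] [513.17661087 -89.32366046  55.        ] [551.06611818  39.23573643  55.        ]
block corners side [array([547.98757474,  -2.57586197,  85.        ]), array([539.59485554, -53.88399833,  85.        ]), array([609.86333463, -55.94878552,  85.        ]), array([614.36283302, -15.27612269,  85.        ])]
collar side [413.92695558 190.17819495  42.        ] headbottom/top at [412.14805218 183.69437888 102.        ]
```

The stand's x axis points along about -105.8° in world. The hole is at about (572,-117). The block is at about (579,-24), turned +6° from the stand. The pin is at about (413,192). I'll move over now.

>>> {"api": "send_rows", "payload": {
  "rows": [
    {"delta_pos": [0,-20,0],"rot": [0,0,0],"grip": 85},
    {"delta_pos": [27,0,-27],"rot": [0,0,0],"grip": 85},
    {"delta_pos": [27,0,-27],"rot": [0,0,0],"grip": 85},
    {"delta_pos": [27,0,-27],"rot": [0,0,0],"grip": 85},
    {"delta_pos": [27,0,-27],"rot": [0,0,0],"grip": 85},
    {"delta_pos": [27,0,-27],"rot": [0,0,0],"grip": 85},
    {"delta_pos": [27,0,-27],"rot": [0,0,0],"grip": 85},
    {"delta_pos": [27,0,-27],"rot": [0,0,0],"grip": 85},
    {"delta_pos": [27,0,-27],"rot": [0,0,0],"grip": 85},
    {"delta_pos": [27,0,-27],"rot": [0,0,0],"grip": 85}
  ]
}}

```text
clock: 1.03
ee_pos: [399.4, 359.7, 246.9]
tool_rot: [0.698, -0.695, 0.126, -0.121]
force: [0.7, 0.2, -1.0]
grip_width: 0.994
```

>>> {"api": "send_rows", "payload": {
  "rows": [
    {"delta_pos": [27,0,-27],"rot": [0,0,0],"grip": 85},
    {"delta_pos": [27,0,-27],"rot": [0,0,0],"grip": 85},
    {"delta_pos": [27,0,-27],"rot": [0,0,0],"grip": 85},
    {"delta_pos": [27,0,-27],"rot": [0,0,0],"grip": 85},
    {"delta_pos": [27,0,-27],"rot": [0,0,0],"grip": 85},
    {"delta_pos": [27,0,-27],"rot": [0,0,0],"grip": 85},
    {"delta_pos": [27,0,-27],"rot": [0,0,0],"grip": 85},
    {"delta_pos": [27,0,-27],"rot": [0,0,0],"grip": 85},
    {"delta_pos": [27,0,-27],"rot": [0,0,0],"grip": 85},
    {"delta_pos": [27,0,-27],"rot": [0,0,0],"grip": 85}
  ]
}}

```text
clock: 1.87
ee_pos: [564.3, -5.3, 245.2]
tool_rot: [0.699, -0.694, 0.125, -0.121]
force: [0.5, 0.9, -0.2]
grip_width: 0.996
```

>>> {"api": "send_rows", "payload": {
  "rows": [
    {"delta_pos": [0,0,0],"rot": [0,0.12,0],"grip": 85},
    {"delta_pos": [0,0,0],"rot": [0,0.12,0],"grip": 85},
    {"delta_pos": [0,0,0],"rot": [0,0.12,0],"grip": 85},
    {"delta_pos": [0,0,0],"rot": [0,0.12,0],"grip": 85},
    {"delta_pos": [0,0,0],"rot": [0,0.12,0],"grip": 85},
    {"delta_pos": [0,0,0],"rot": [0,0.12,0],"grip": 85},
    {"delta_pos": [0,0,0],"rot": [0,0.12,0],"grip": 85},
    {"delta_pos": [0,0,0],"rot": [0,0.12,0],"grip": 85},
    {"delta_pos": [0,0,0],"rot": [0,0.12,0],"grip": 85},
    {"delta_pos": [0,0,0],"rot": [0,0.12,0],"grip": 85}
  ]
}}

```text
clock: 2.7
ee_pos: [567.5, -24.5, 245.4]
tool_rot: [0.493, -0.492, 0.507, -0.507]
force: [0.1, 0.8, -0.8]
grip_width: 0.993
```

```bash
cat > go.py <<'E'
from h import *
import sys
# target x y z yaw(deg of tool z axis)
def plan(x,y,z,yaw):
    st=arm.get_state();M=Rq(st['tool_rot']);p=np.array(st['ee_pos'])
    a=np.radians(yaw);zt=np.array([np.cos(a),np.sin(a),0]);yt=np.array([0,0,-1.]);T=np.stack([np.cross(yt,zt),yt,zt],1)
    print('clk',st['clock'],'pos',p.round(1),'yaw',np.degrees(np.arctan2(M[1,2],M[0,2])).round(2),'F',st['force'].round(1),'gw',round(st['grip_width']*85.4,1),'q7',st['q'][6].round(2))
    print('delta tool',(M.T@(np.array([x,y,z])-p)).round(1),'rot',R.from_matrix(M.T@T).as_rotvec().round(3), 'delta in target frame',(T.T@(np.array([x,y,z])-p)).round(1))
if len(sys.argv)>4: plan(*map(float,sys.argv[1:5]))
E
python3 go.py 579.4 -24 150 -9.9
```

```text
clk 2.7 pos [567.5 -24.5 245.4] yaw -1.68 F [ 0.1  0.8 -0.8] gw 84.8 q7 0.22
delta tool [-0.8 95.4 11.9] rot [-0.     0.143 -0.001] delta in target frame [-2.5 95.4 11.6]
```

>>> {"api": "send_rows", "payload": {
  "rows": [
    {"delta_pos": [0,0,12],"rot": [0,0.1,0],"grip": 85},
    {"delta_pos": [0,30,0],"rot": [0,0.04,0],"grip": 85},
    {"delta_pos": [0,30,0],"rot": [0,0,0],"grip": 85},
    {"delta_pos": [0,30,0],"rot": [0,0,0],"grip": 85},
    {"delta_pos": [0,0,0],"rot": [0,0,0],"grip": 85},
    {"delta_pos": [0,0,0],"rot": [0,0,0],"grip": 85}
  ]
}}

```text
clock: 3.2
ee_pos: [583.0, -23.6, 154.6]
tool_rot: [-0.455, 0.451, -0.542, 0.544]
force: [0.1, -0.4, 0.1]
grip_width: 1.0
```

```bash
python3 go.py 579.4 -24 120 -9.9
python3 - <<'E'
from h import *
for n in('top','side'):
    s=snap(n,n+'1.png')
a=cv2.imread('pics/top1.png');b=cv2.imread('pics/side1.png')
cv2.imwrite('pics/t3.png',cv2.resize(a[165:255,270:390],(800,600),interpolation=cv2.INTER_CUBIC))
cv2.imwrite('pics/s3.png',cv2.resize(b[145:310,220:440],(800,600),interpolation=cv2.INTER_CUBIC))
E
```

```text
clk 3.2 pos [583.  -23.6 154.6] yaw -10.26 F [ 0.1 -0.4  0.1] gw 85.4 q7 0.18
delta tool [ 1.1 34.5 -3.7] rot [-0.006 -0.006 -0.002] delta in target frame [ 1.  34.6 -3.5]
```

View pics/s3.png

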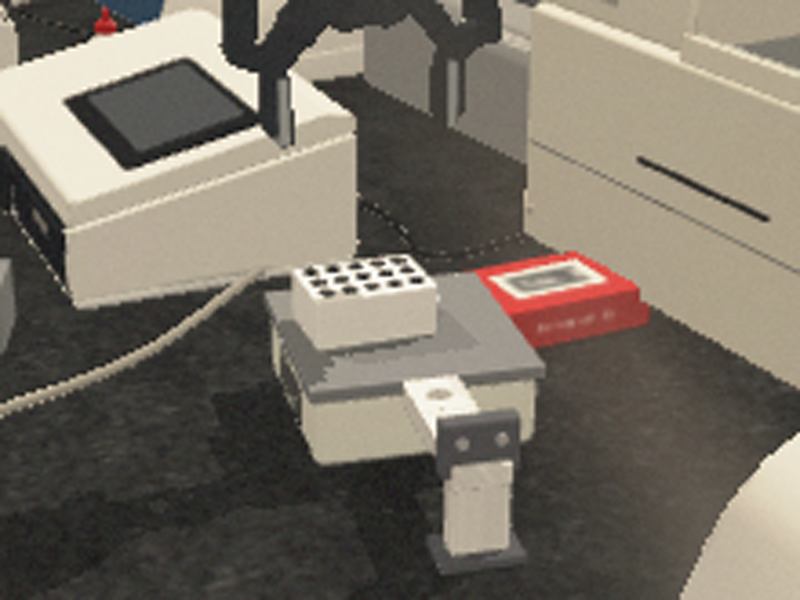

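View pics/t3.png

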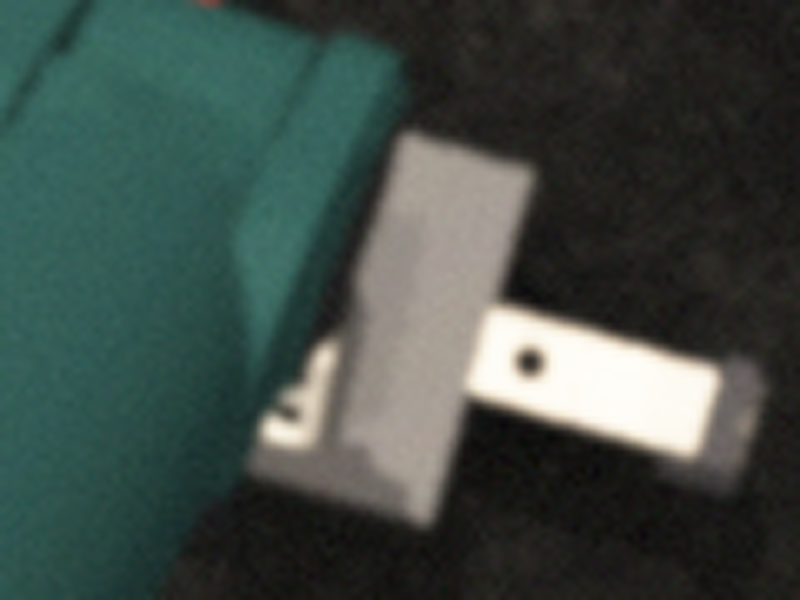

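Run:
```python
from h import *
s=arm.snapshot('side')
a=np.radians(-10.2);zt=np.array([np.cos(a),np.sin(a),0])
for sg in(-1,1):
  for z in (155,168):
    u=np.array(proj(s,np.array([583,-23.6,z])+sg*zt*42.7)); print(sg,z,u,((u-[220,145])*3.636).round())
# block edges: midpoints of its near/far side tops
v=np.array([np.cos(a),np.sin(a),0]);
for p in ([579.4,-24,85],):
  for sx in(-25,25):
    for sy in (-35,35):
      e=np.radians(-99.9);X=np.array([np.cos(e),np.sin(e),0]);Y=np.array([-np.sin(e),np.cos(e),0])
      u=np.array(proj(s,np.array(p)+X*sx+Y*sy)); print('blk',sx,sy,((u-[220,145])*3.636).round())
```

```text
-1 155 [298.91312988 188.5776017 ] [287. 158.]
-1 168 [298.74611037 182.15376225] [286. 135.]
1 155 [340.1743185  183.67137287] [437. 141.]
1 168 [340.25129309 177.3859634 ] [437. 118.]
blk -25 -35 [285. 263.]
blk -25 35 [402. 247.]
blk 25 -35 [312. 297.]
blk 25 35 [434. 279.]
```

>>> {"api": "send_rows", "payload": {
  "rows": [
    {"delta_pos": [1,15,-3.5],"rot": [-0.006,0,0],"grip": 85},
    {"delta_pos": [0,20,0],"rot": [0,0,0],"grip": 85},
    {"delta_pos": [0,0,0],"rot": [0,0,0],"grip": 85}
  ]
}}

```text
clock: 3.6
ee_pos: [583.9, -24.0, 124.2]
tool_rot: [-0.458, 0.449, -0.54, 0.545]
force: [-0.3, 0.4, -0.8]
grip_width: 0.999
```

```bash
python3 go.py 579.4 -24 70 -9.9
```

```text
clk 3.6 pos [583.9 -24.  124.2] yaw -10.23 F [-0.3  0.4 -0.8] gw 85.3 q7 0.21
delta tool [ 1.1 54.2 -5.2] rot [-0.013 -0.006 -0.006] delta in target frame [ 0.8 54.2 -4.5]
```

>>> {"api": "send_rows", "payload": {
  "rows": [
    {"delta_pos": [1,20,-5],"rot": [-0.013,0,-0.006],"grip": 85},
    {"delta_pos": [0,0,0],"rot": [0,0,0],"grip": 85},
    {"delta_pos": [0,0,0],"rot": [0,0,0],"grip": 85}
  ]
}}

```text
clock: 3.85
ee_pos: [580.6, -24.6, 106.0]
tool_rot: [-0.454, 0.452, -0.542, 0.544]
force: [0.6, 0.0, 0.6]
grip_width: 0.995
```

```bash
for i in 1 2 3; do python3 go.py 579.4 -24 70 -9.9; python3 -c "from h import *;arm.snapshot('top')"; done
```

```text
clk 3.85 pos [580.6 -24.6 106. ] yaw -10.27 F [0.6 0.  0.6] gw 85.0 q7 0.22
delta tool [-0.4 36.  -1.5] rot [-0.003 -0.006 -0.   ] delta in target frame [-0.4 36.  -1.3]
clk 3.9 pos [580.1 -24.4 105.9] yaw -10.26 F [-0.2  0.1  0.1] gw 84.7 q7 0.22
delta tool [-0.2 35.9 -0.8] rot [-0.002 -0.006 -0.001] delta in target frame [-0.3 35.9 -0.7]
clk 3.95 pos [580.3 -24.4 106.1] yaw -10.25 F [-0.5  0.2 -0.3] gw 84.8 q7 0.22
delta tool [-0.2 36.1 -1. ] rot [-0.003 -0.006 -0.001] delta in target frame [-0.2 36.1 -0.9]
```

>>> {"api": "send_rows", "payload": {
  "rows": [
    {"delta_pos": [0,15,-1],"rot": [0,0,0],"grip": 85},
    {"delta_pos": [0,15,0],"rot": [0,0,0],"grip": 85},
    {"delta_pos": [0,0,0],"rot": [0,0,0],"grip": 85}
  ]
}}

```text
clock: 4.25
ee_pos: [583.0, -24.3, 79.5]
tool_rot: [-0.457, 0.45, -0.54, 0.545]
force: [-0.1, 1.1, -0.3]
grip_width: 0.993
```

```bash
python3 go.py 579.4 -24 55 -9.9
python3 - <<'E'
from h import *
for n in('top','side'):
    s=snap(n,n+'2.png')
b=cv2.imread('pics/side2.png')
cv2.imwrite('pics/s4.png',cv2.resize(b[175:295,260:420],(800,600),interpolation=cv2.INTER_CUBIC))
E
```

```text
clk 4.25 pos [583.  -24.3  79.5] yaw -10.24 F [-0.1  1.1 -0.3] gw 84.8 q7 0.25
delta tool [ 0.4 24.5 -3.9] rot [-0.012 -0.006 -0.003] delta in target frame [ 0.3 24.5 -3.6]
```

View pics/s4.png

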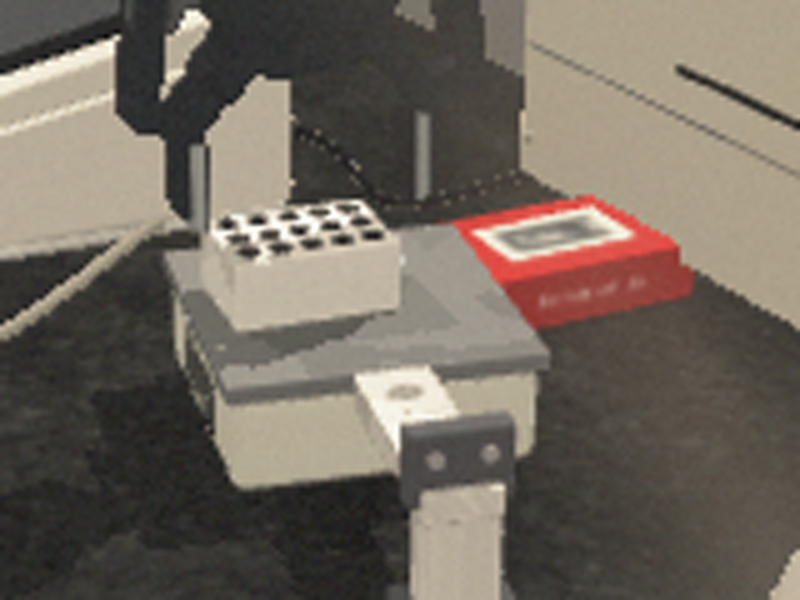

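>>> {"api": "send_rows", "payload": {
  "rows": [
    {"delta_pos": [0,3,-4],"rot": [-0.01,-0.006,0],"grip": 85},
    {"delta_pos": [0,4,0],"rot": [0,0,0],"grip": 85},
    {"delta_pos": [0,0,0],"rot": [0,0,0],"grip": 85},
    {"delta_pos": [0,5,0],"rot": [0,0,0],"grip": 85},
    {"delta_pos": [0,0,0],"rot": [0,0,0],"grip": 85}
  ]
}}

```text
clock: 4.77
ee_pos: [582.1, -24.0, 71.6]
tool_rot: [-0.458, 0.452, -0.54, 0.543]
force: [-0.4, 0.9, -0.3]
grip_width: 0.995
```

```bash
python3 go.py 579.4 -24 55 -9.9
```

```text
clk 4.7667 pos [582.1 -24.   71.6] yaw -9.87 F [-0.4  0.9 -0.3] gw 85.0 q7 0.26
delta tool [ 0.5 16.6 -2.8] rot [-0.009  0.001 -0.004] delta in target frame [ 0.5 16.6 -2.7]
```

>>> {"api": "send_rows", "payload": {
  "rows": [
    {"delta_pos": [0,5,-4],"rot": [-0.01,0,-0.003],"grip": 85},
    {"delta_pos": [0,5,0],"rot": [0,0,0],"grip": 85},
    {"delta_pos": [0,0,-1],"rot": [-0.005,0,0],"grip": 85},
    {"delta_pos": [0,5,0],"rot": [0,0,0],"grip": 85},
    {"delta_pos": [0,0,-1],"rot": [-0.005,0,0],"grip": 85},
    {"delta_pos": [0,0,0],"rot": [0,0,0],"grip": 85}
  ]
}}

```text
clock: 5.27
ee_pos: [575.5, -22.8, 54.6]
tool_rot: [0.452, -0.458, 0.545, -0.537]
force: [-0.1, -0.7, -0.6]
grip_width: 1.0
```

```bash
python3 go.py 579.4 -24 55 -9.9
```

```text
clk 5.2667 pos [575.5 -22.8  54.6] yaw -9.87 F [-0.1 -0.7 -0.6] gw 85.4 q7 0.27
delta tool [ 0.5 -0.5  4.1] rot [ 0.014  0.001 -0.   ] delta in target frame [ 0.5 -0.4  4.1]
```

>>> {"api": "send_rows", "payload": {
  "rows": [
    {"delta_pos": [0,0,3.5],"rot": [0.012,0,0],"grip": 85},
    {"delta_pos": [0,0,0],"rot": [0,0,0],"grip": 85}
  ]
}}

```text
clock: 5.43
ee_pos: [579.2, -23.5, 54.3]
tool_rot: [0.455, -0.455, 0.542, -0.541]
force: [-0.9, -0.3, 0.4]
grip_width: 0.994
```

```bash
python3 go.py 579.4 -24 55 -9.9
python3 - <<'E'
from h import *
for n in('top','side'):
    s=snap(n,n+'3.png')
b=cv2.imread('pics/side3.png')
cv2.imwrite('pics/s5.png',cv2.resize(b[175:295,260:420],(800,600),interpolation=cv2.INTER_CUBIC))
E
python3 go.py 579.4 -24 55 -9.9
```

```text
clk 5.4333 pos [579.2 -23.5  54.3] yaw -9.87 F [-0.9 -0.3  0.4] gw 84.9 q7 0.27
delta tool [ 0.4 -0.7  0.3] rot [ 0.001  0.001 -0.   ] delta in target frame [ 0.4 -0.7  0.3]
clk 5.5333 pos [578.8 -23.4  54.4] yaw -9.87 F [ 0.  -0.4 -0.1] gw 85.3 q7 0.27
delta tool [ 0.5 -0.6  0.7] rot [ 0.002  0.001 -0.   ] delta in target frame [ 0.5 -0.6  0.7]
```

View pics/s5.png

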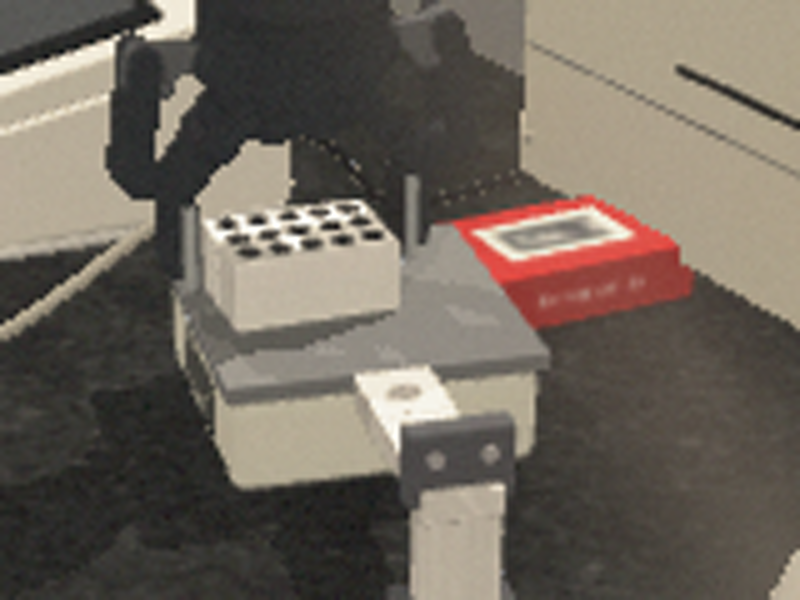

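The fingers straddle the block, with inner faces at about x=202 and x=405 and the block centred at about 304. I'll close on it.

>>> {"api": "send_rows", "payload": {
  "rows": [
    {"delta_pos": [0,0,0],"rot": [0,0,0],"grip": 76},
    {"delta_pos": [0,0,0],"rot": [0,0,0],"grip": 72},
    {"delta_pos": [0,0,0],"rot": [0,0,0],"grip": 68},
    {"delta_pos": [0,0,0],"rot": [0,0,0],"grip": 66},
    {"delta_pos": [0,0,0],"rot": [0,0,0],"grip": 66},
    {"delta_pos": [0,0,0],"rot": [0,0,0],"grip": 66}
  ],
  "grip_force": 25
}}

```text
clock: 6.03
ee_pos: [579.8, -23.6, 55.1]
tool_rot: [0.455, -0.455, 0.541, -0.541]
force: [-0.1, 0.0, 0.4]
grip_width: 0.813
```

```bash
python3 go.py 595.5 -28.5 55 -15.8
python3 - <<'E'
from h import *
for n in('top','side'):
    s=snap(n,n+'4.png')
b=cv2.imread('pics/side4.png')
cv2.imwrite('pics/s6.png',cv2.resize(b[175:295,260:420],(800,600),interpolation=cv2.INTER_CUBIC))
E
```

```text
clk 6.0333 pos [579.8 -23.6  55.1] yaw -9.88 F [-0.1  0.   0.4] gw 69.4 q7 0.27
delta tool [ 2.2  0.1 16.3] rot [-0.     0.103 -0.001] delta in target frame [ 0.5  0.1 16.4]
```

View pics/s6.png

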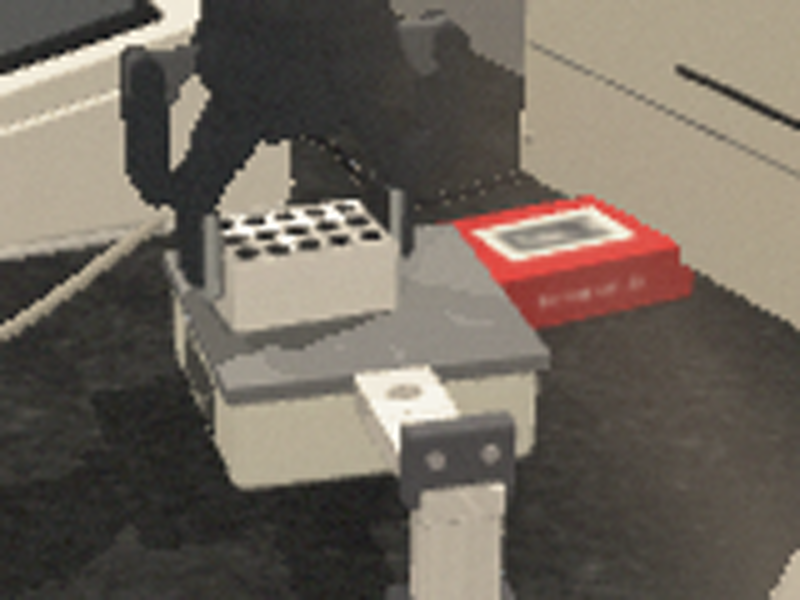

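>>> {"api": "send_rows", "payload": {
  "rows": [
    {"delta_pos": [0,0,3.5],"rot": [0,0.026,0],"grip": 66},
    {"delta_pos": [0,0,3.5],"rot": [0,0.026,0],"grip": 66},
    {"delta_pos": [0,0,3.5],"rot": [0,0.026,0],"grip": 66},
    {"delta_pos": [0,0,3.5],"rot": [0,0.026,0],"grip": 66},
    {"delta_pos": [0,0,0],"rot": [0,0,0],"grip": 66}
  ]
}}

```text
clock: 6.55
ee_pos: [585.5, -22.7, 55.9]
tool_rot: [0.422, -0.427, 0.572, -0.559]
force: [1.3, -1.5, -1.7]
grip_width: 0.813
```

```bash
python3 go.py 596.8 -29.7 55 -15.8
```

```text
clk 6.55 pos [585.5 -22.7  55.9] yaw -16.19 F [ 1.3 -1.5 -1.7] gw 69.5 q7 0.19
delta tool [ 3.5  0.6 12.8] rot [ 0.02  -0.007 -0.005] delta in target frame [ 3.6  0.9 12.8]
```

>>> {"api": "send_rows", "payload": {
  "rows": [
    {"delta_pos": [1,0,4],"rot": [0.01,0,-0.003],"grip": 66},
    {"delta_pos": [1,0,4],"rot": [0.006,0,0],"grip": 66},
    {"delta_pos": [1,0,4],"rot": [0,-0.003,0],"grip": 66},
    {"delta_pos": [0,0,0],"rot": [0,0,0],"grip": 66},
    {"delta_pos": [0,0,0],"rot": [0,0,0],"grip": 66}
  ]
}}

```text
clock: 6.97
ee_pos: [590.7, -25.9, 55.8]
tool_rot: [0.424, -0.428, 0.57, -0.559]
force: [-0.8, -0.2, -0.2]
grip_width: 0.82
```

```bash
python3 go.py 596.8 -29.7 55 -15.8
```

```text
clk 6.9667 pos [590.7 -25.9  55.8] yaw -15.9 F [-0.8 -0.2 -0.2] gw 70.0 q7 0.2
delta tool [2.  0.6 6.9] rot [ 0.017 -0.002 -0.005] delta in target frame [2.  0.8 6.9]
```

>>> {"api": "send_rows", "payload": {
  "rows": [
    {"delta_pos": [1,0,4],"rot": [0.015,0,-0.003],"grip": 66},
    {"delta_pos": [1,0,4],"rot": [0.01,0,0],"grip": 66},
    {"delta_pos": [0,0,0],"rot": [0,0,0],"grip": 66},
    {"delta_pos": [0,0,0],"rot": [0,0,0],"grip": 66}
  ]
}}

```text
clock: 7.3
ee_pos: [597.1, -29.5, 55.3]
tool_rot: [-0.428, 0.424, -0.563, 0.566]
force: [-1.2, 1.0, 2.2]
grip_width: 0.821
```

```bash
python3 go.py 596.8 -29.7 55 -15.8
python3 - <<'E'
from h import *
for n in('top','side'):
    s=snap(n,n+'5.png')
b=cv2.imread('pics/side5.png')
cv2.imwrite('pics/s7.png',cv2.resize(b[175:295,260:420],(800,600),interpolation=cv2.INTER_CUBIC))
E
```

```text
clk 7.3 pos [597.1 -29.5  55.3] yaw -15.9 F [-1.2  1.   2.2] gw 70.1 q7 0.2
delta tool [ 0.2  0.3 -0.3] rot [-0.006 -0.002 -0.002] delta in target frame [ 0.2  0.3 -0.3]
```

View pics/s7.png

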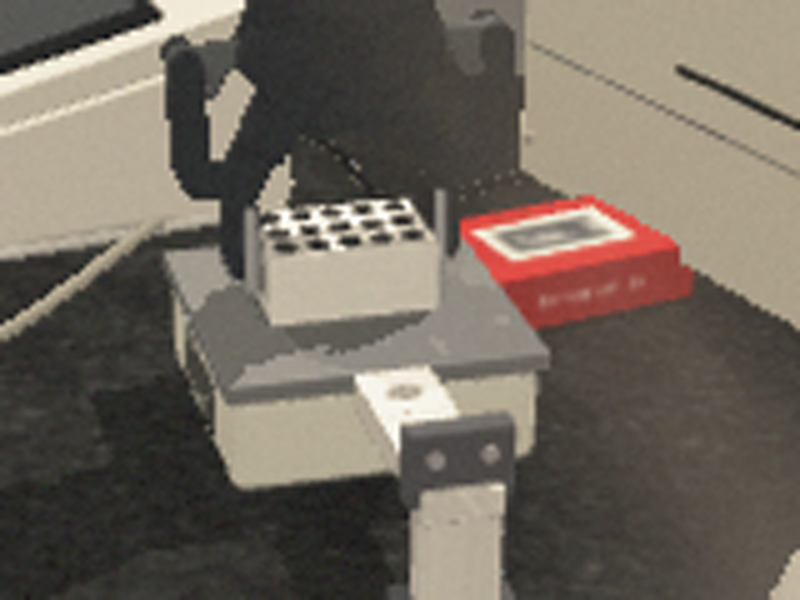

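>>> {"api": "send_rows", "payload": {
  "rows": [
    {"delta_pos": [8,0,0],"rot": [-0.004,0,0],"grip": 66},
    {"delta_pos": [8,0,0],"rot": [0,0,0],"grip": 66},
    {"delta_pos": [8,0,0],"rot": [0,0,0],"grip": 66},
    {"delta_pos": [8,0,0],"rot": [0,0,0],"grip": 66},
    {"delta_pos": [8,0,0],"rot": [0,0,0],"grip": 66},
    {"delta_pos": [0,0,0],"rot": [0,0,0],"grip": 66}
  ]
}}

```text
clock: 7.9
ee_pos: [588.9, -72.6, 55.5]
tool_rot: [-0.429, 0.423, -0.562, 0.567]
force: [0.3, -1.3, -1.1]
grip_width: 0.818
```

```bash
python3 go.py 561.4 -154.8 55 -15.8
```

```text
clk 7.9 pos [588.9 -72.6  55.5] yaw -15.9 F [ 0.3 -1.3 -1.1] gw 69.8 q7 0.27
delta tool [86.6  0.3 -4. ] rot [-0.01  -0.002 -0.002] delta in target frame [86.6  0.5 -4.1]
```

>>> {"api": "send_rows", "payload": {
  "rows": [
    {"delta_pos": [6,0,-2],"rot": [-0.006,0,0],"grip": 66},
    {"delta_pos": [6,0,-1.5],"rot": [-0.004,0,0],"grip": 66},
    {"delta_pos": [6,0,-1],"rot": [0,0,0],"grip": 66},
    {"delta_pos": [6,0,0],"rot": [0,0,0],"grip": 66},
    {"delta_pos": [0,0,0],"rot": [0,0,0],"grip": 66}
  ]
}}

```text
clock: 8.32
ee_pos: [576.5, -98.7, 55.2]
tool_rot: [0.426, -0.425, 0.565, -0.564]
force: [-0.9, 0.1, -2.5]
grip_width: 0.811
```

```bash
python3 go.py 561.4 -154.8 55 -15.8;  python3 - <<'E'
from h import *
for n in('top','side'):
    s=snap(n,n+'6.png')
b=cv2.imread('pics/side6.png')
cv2.imwrite('pics/s8.png',cv2.resize(b[175:295,260:420],(800,600),interpolation=cv2.INTER_CUBIC))
a=cv2.imread('pics/top6.png')
cv2.imwrite('pics/t8.png',cv2.resize(a[165:255,270:390],(800,600),interpolation=cv2.INTER_CUBIC))
E
```

```text
clk 8.3167 pos [576.5 -98.7  55.2] yaw -15.98 F [-0.9  0.1 -2.5] gw 69.3 q7 0.31
delta tool [58.1  0.1  1. ] rot [ 0.001 -0.003 -0.001] delta in target frame [58.1  0.2  0.8]
```

View pics/s8.png

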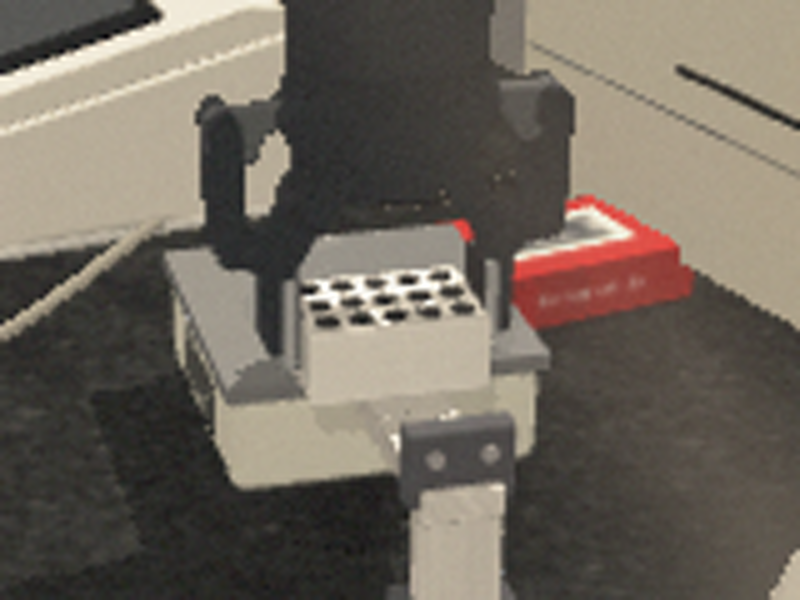

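View pics/t8.png

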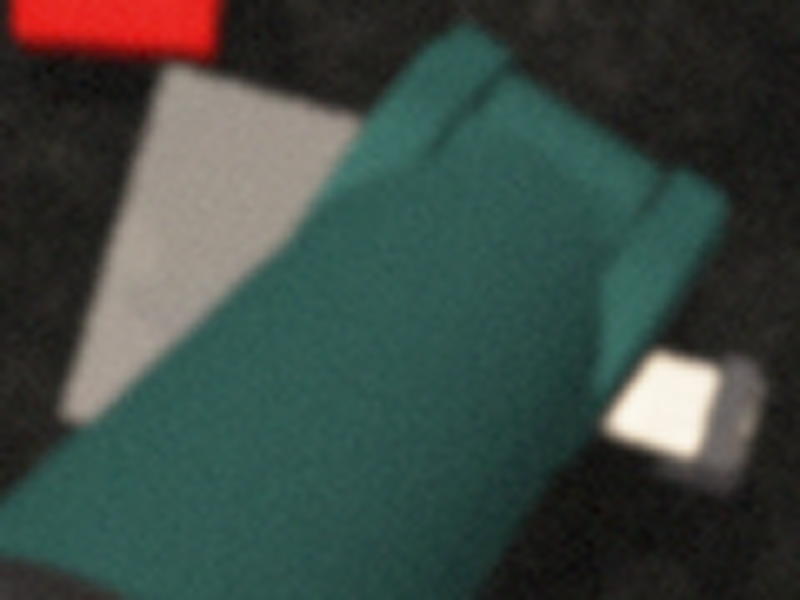

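>>> {"api": "send_rows", "payload": {
  "rows": [
    {"delta_pos": [7,0,-0.5],"rot": [0,0,0],"grip": 66},
    {"delta_pos": [7,0,-0.5],"rot": [0,0,0],"grip": 66},
    {"delta_pos": [7,0,-0.5],"rot": [0,0,0],"grip": 66},
    {"delta_pos": [7,0,-0.5],"rot": [0,0,0],"grip": 66},
    {"delta_pos": [0,0,0],"rot": [0,0,0],"grip": 66}
  ]
}}

```text
clock: 8.83
ee_pos: [567.3, -124.1, 55.2]
tool_rot: [0.428, -0.426, 0.565, -0.563]
force: [-1.1, -0.6, -1.3]
grip_width: 0.808
```

```bash
python3 go.py 561.4 -154.8 55 -15.8
```

```text
clk 8.8333 pos [ 567.3 -124.1   55.2] yaw -15.74 F [-1.1 -0.6 -1.3] gw 69.0 q7 0.35
delta tool [31.1  0.1  2.6] rot [ 0.     0.001 -0.003] delta in target frame [31.1  0.2  2.6]
```

>>> {"api": "send_rows", "payload": {
  "rows": [
    {"delta_pos": [6,0,1],"rot": [0,0,0],"grip": 66},
    {"delta_pos": [6,0,1],"rot": [0,0,0],"grip": 66},
    {"delta_pos": [6,0,0],"rot": [0,0,0],"grip": 66},
    {"delta_pos": [0,0,0],"rot": [0,0,0],"grip": 66}
  ]
}}

```text
clock: 9.17
ee_pos: [564.0, -142.3, 55.3]
tool_rot: [0.428, -0.426, 0.565, -0.562]
force: [0.3, -0.3, -1.0]
grip_width: 0.812
```

```bash
python3 go.py 561.4 -154.8 55 -15.8;  python3 - <<'E'
from h import *
for n in('top','side'):
    s=snap(n,n+'7.png')
b=cv2.imread('pics/side7.png')
cv2.imwrite('pics/s9.png',cv2.resize(b[205:295,290:410],(800,600),interpolation=cv2.INTER_CUBIC))
E
```

```text
clk 9.1667 pos [ 564.  -142.3   55.3] yaw -15.7 F [ 0.3 -0.3 -1. ] gw 69.4 q7 0.38
delta tool [12.7  0.2  0.9] rot [ 0.002  0.002 -0.006] delta in target frame [12.7  0.3  0.9]
```

View pics/s9.png

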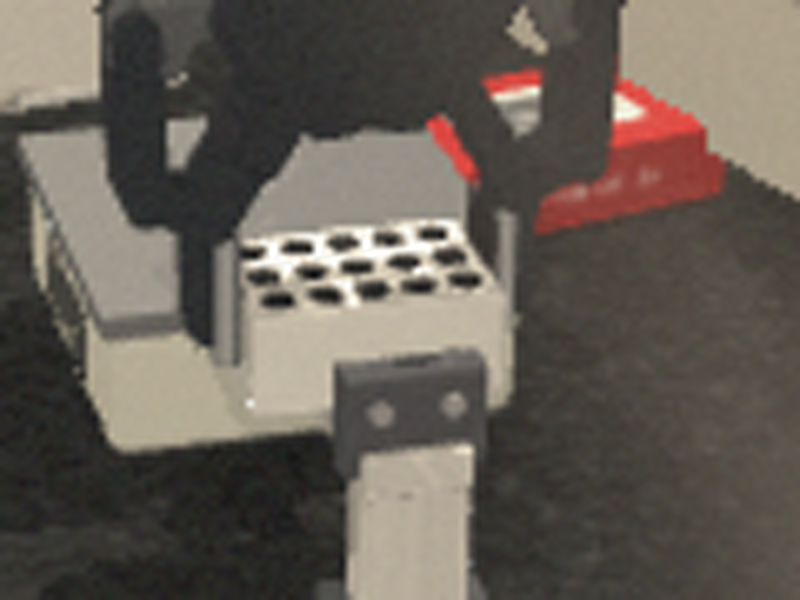

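Run:
```python
from h import *
s=arm.snapshot('side')
e=np.radians(-105.8);X=np.array([np.cos(e),np.sin(e),0]);Y=np.array([-np.sin(e),np.cos(e),0])
O=np.array([572,-117.3,0])-18*X
k=800/120
def q(x,y,z): return ((np.array(proj(s,O+X*x+Y*y+[0,0,z]))-[290,205]+.5)*k).round()
for n,p in dict(fl=(69.3,-35,85),fr=(69.3,35,85),bl=(19.3,-35,85),br=(19.3,35,85),stopTL=(82,-20,77),stopTR=(82,20,77),deckFL=(0,-65,55),deckBL=(-135,-65,55)).items(): print(n,q(*p))
```

```text
fl [257. 312.]
fr [511. 284.]
bl [212. 233.]
br [455. 207.]
stopTL [325. 355.]
stopTR [471. 338.]
deckFL [ 94. 312.]
deckBL [  8. 128.]
```

>>> {"api": "send_rows", "payload": {
  "rows": [
    {"delta_pos": [4,0,2],"rot": [0,0,0],"grip": 66},
    {"delta_pos": [4,0,1],"rot": [0,0,-0.005],"grip": 66},
    {"delta_pos": [2,0,0],"rot": [0,0,0],"grip": 66},
    {"delta_pos": [0,0,0],"rot": [0,0,0],"grip": 66}
  ]
}}

```text
clock: 9.65
ee_pos: [564.3, -146.8, 55.3]
tool_rot: [0.429, -0.428, 0.566, -0.559]
force: [-1.3, -0.5, 0.7]
grip_width: 0.811
```

```bash
python3 go.py 561.4 -154.8 55 -15.8
```

```text
clk 9.65 pos [ 564.3 -146.8   55.3] yaw -15.4 F [-1.3 -0.5  0.7] gw 69.2 q7 0.39
delta tool [ 8.5  0.2 -0.7] rot [ 0.006  0.007 -0.007] delta in target frame [ 8.5  0.3 -0.6]
```

>>> {"api": "send_rows", "payload": {
  "rows": [
    {"delta_pos": [4,0,1],"rot": [0,0.006,-0.005],"grip": 66},
    {"delta_pos": [3,0,1],"rot": [0.005,0,0],"grip": 66},
    {"delta_pos": [0,0,0],"rot": [0,0,0],"grip": 66}
  ]
}}

```text
clock: 9.9
ee_pos: [564.5, -152.4, 55.2]
tool_rot: [0.428, -0.427, 0.565, -0.562]
force: [-0.4, -0.4, 0.7]
grip_width: 0.815
```

```bash
python3 go.py 561.4 -154.8 55 -15.8
```

```text
clk 9.9 pos [ 564.5 -152.4   55.2] yaw -15.66 F [-0.4 -0.4  0.7] gw 69.6 q7 0.39
delta tool [ 3.1  0.2 -2.3] rot [ 0.002  0.002 -0.004] delta in target frame [ 3.1  0.2 -2.3]
```

>>> {"api": "send_rows", "payload": {
  "rows": [
    {"delta_pos": [3,0,0],"rot": [0,0,0],"grip": 66},
    {"delta_pos": [3,0,0],"rot": [0,0,0],"grip": 66}
  ]
}}

```text
clock: 10.07
ee_pos: [564.1, -154.5, 55.2]
tool_rot: [0.43, -0.426, 0.566, -0.56]
force: [0.5, 10.2, 4.7]
grip_width: 0.812
```

```bash
python3 go.py 561.4 -154.8 55 -15.8
```

```text
clk 10.0667 pos [ 564.1 -154.5   55.2] yaw -15.55 F [ 0.5 10.2  4.7] gw 69.4 q7 0.4
delta tool [ 1.   0.2 -2.5] rot [ 0.003  0.004 -0.009] delta in target frame [ 1.   0.2 -2.5]
```

>>> {"api": "send_rows", "payload": {
  "rows": [
    {"delta_pos": [1.5,0,0],"rot": [0,0,0],"grip": 66},
    {"delta_pos": [0.5,0,0],"rot": [0,0,0],"grip": 66}
  ]
}}

```text
clock: 10.23
ee_pos: [564.1, -154.4, 55.4]
tool_rot: [0.431, -0.425, 0.566, -0.559]
force: [-0.6, 1.9, 1.7]
grip_width: 0.814
```

```bash
python3 go.py 561.4 -154.8 55 -15.8;  python3 - <<'E'
from h import *
s=snap('side','side8.png')
b=cv2.imread('pics/side8.png')
cv2.imwrite('pics/s10.png',cv2.resize(b[205:295,290:410],(800,600),interpolation=cv2.INTER_CUBIC))
E
```

```text
clk 10.2333 pos [ 564.1 -154.4   55.4] yaw -15.49 F [-0.6  1.9  1.7] gw 69.5 q7 0.4
delta tool [ 1.2  0.3 -2.5] rot [ 0.004  0.005 -0.012] delta in target frame [ 1.2  0.4 -2.5]
```

View pics/s10.png

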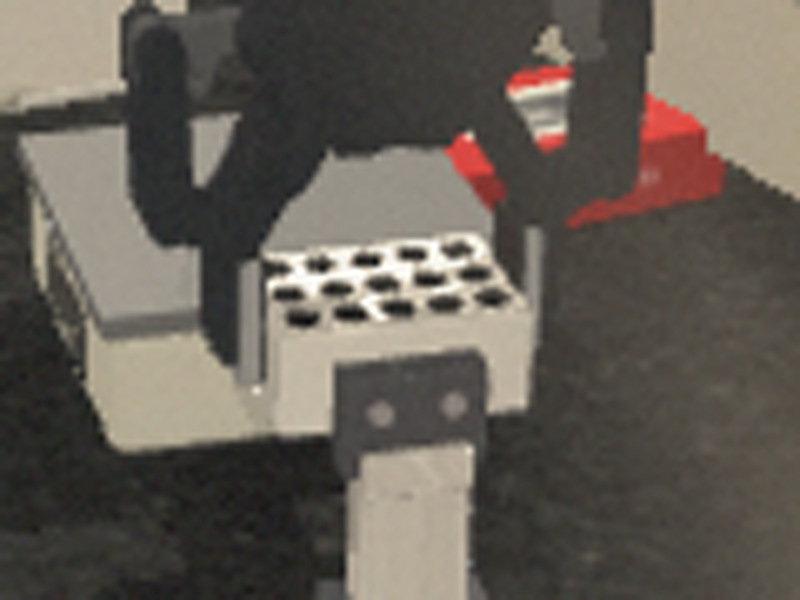

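>>> {"api": "send_rows", "payload": {
  "rows": [
    {"delta_pos": [0,0,0],"rot": [0,0,0],"grip": 74},
    {"delta_pos": [0,0,0],"rot": [0,0,0],"grip": 80},
    {"delta_pos": [0,0,0],"rot": [0,0,0],"grip": 85},
    {"delta_pos": [0,0,0],"rot": [0,0,0],"grip": 85},
    {"delta_pos": [0,0,0],"rot": [0,0,0],"grip": 85}
  ]
}}

```text
clock: 10.7
ee_pos: [563.1, -160.2, 54.9]
tool_rot: [0.428, -0.426, 0.565, -0.562]
force: [-0.0, 0.5, 0.0]
grip_width: 0.997
```

```bash
python3 go.py 561.4 -154.8 55 -15.8;  python3 - <<'E'
from h import *
s=snap('side','side9.png')
b=cv2.imread('pics/side9.png')
cv2.imwrite('pics/s11.png',cv2.resize(b[205:295,290:410],(800,600),interpolation=cv2.INTER_CUBIC))
E
```

```text
clk 10.7 pos [ 563.1 -160.2   54.9] yaw -15.7 F [-0.   0.5  0. ] gw 85.2 q7 0.4
delta tool [-4.7 -0.1 -3.1] rot [ 0.001  0.002 -0.005] delta in target frame [-4.7 -0.1 -3.1]
```

View pics/s11.png

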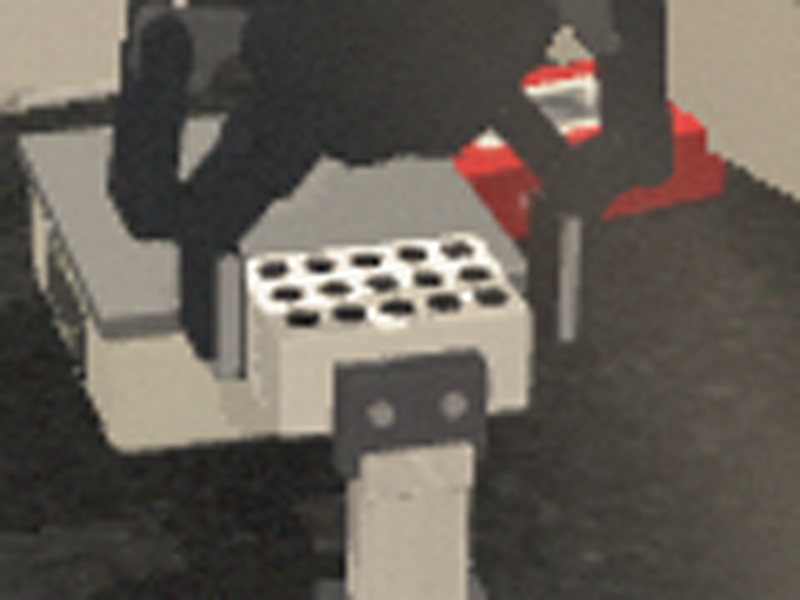

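>>> {"api": "send_rows", "payload": {
  "rows": [
    {"delta_pos": [-2,-5,0],"rot": [0,0,0],"grip": 85},
    {"delta_pos": [0,-6,0],"rot": [0,0,0],"grip": 85},
    {"delta_pos": [0,-8,0],"rot": [0,0,0],"grip": 85},
    {"delta_pos": [0,0,0],"rot": [0,0,0],"grip": 85}
  ]
}}

```text
clock: 11.08
ee_pos: [563.3, -159.0, 75.4]
tool_rot: [0.427, -0.426, 0.565, -0.562]
force: [-1.0, -0.1, -0.4]
grip_width: 0.995
```

```bash
python3 go.py 561.4 -154.8 55 -15.8
```

```text
clk 11.0833 pos [ 563.3 -159.    75.4] yaw -15.75 F [-1.  -0.1 -0.4] gw 85.0 q7 0.39
delta tool [-3.5 20.4 -2.9] rot [ 0.002  0.001 -0.004] delta in target frame [-3.6 20.4 -2.9]
```

>>> {"api": "send_rows", "payload": {
  "rows": [
    {"delta_pos": [0,-20,0],"rot": [0,0,0],"grip": 85},
    {"delta_pos": [0,-30,0],"rot": [0,0,0],"grip": 85},
    {"delta_pos": [0,-30,0],"rot": [0,0,0],"grip": 85},
    {"delta_pos": [0,-30,0],"rot": [0,0,0],"grip": 85},
    {"delta_pos": [-35,-10,0],"rot": [0,0,0],"grip": 85},
    {"delta_pos": [-40,-5,0],"rot": [0,0,0],"grip": 85},
    {"delta_pos": [-40,0,0],"rot": [0,0,0],"grip": 85},
    {"delta_pos": [-40,0,0],"rot": [0,0,0],"grip": 85}
  ]
}}

```text
clock: 11.75
ee_pos: [605.6, -20.6, 212.4]
tool_rot: [-0.421, 0.419, -0.567, 0.571]
force: [0.7, -0.2, 0.1]
grip_width: 0.997
```

```bash
python3 go.py 413.5 191 200 0;  python3 - <<'E'
from h import *
s=snap('top','top10.png');b=s['image']
cv2.imwrite('pics/t11.png',cv2.resize(b[165:255,270:390],(800,600),interpolation=cv2.INTER_CUBIC))
# device near edge
for u,v in((94,240),(225,255)):
  print([onz(s,u,v,z).round() for z in (0,60,100)])
s2=snap('side','side10.png')
E
```

```text
clk 11.75 pos [605.6 -20.6 212.4] yaw -17.14 F [ 0.7 -0.2  0.1] gw 85.1 q7 0.01
delta tool [-145.6   10.9 -246. ] rot [-0.006 -0.299  0.001] delta in target frame [-211.6   12.4 -192.1]
[array([517., 511.,   0.]), array([516., 478.,  60.]), array([515., 457., 100.])]
[array([484., 186.,   0.]), array([484., 171.,  60.]), array([485., 162., 100.])]
```

View pics/t11.png

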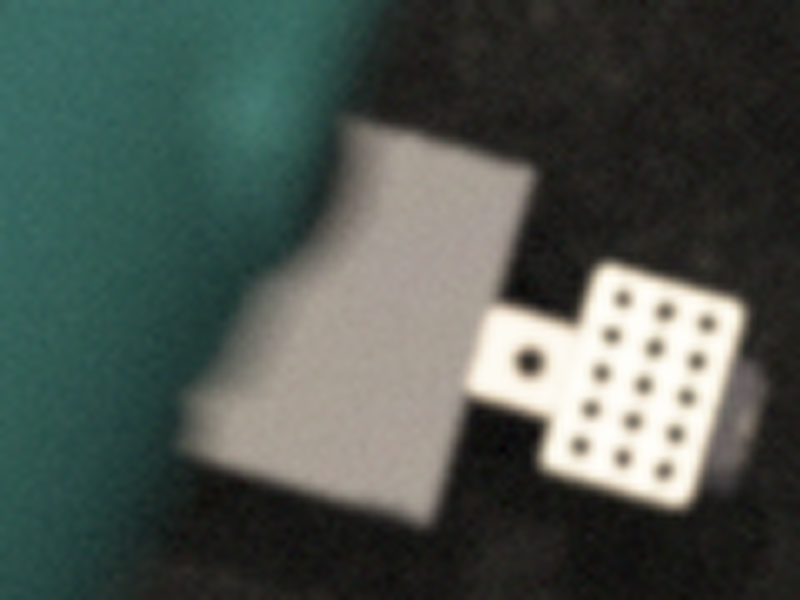

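View pics/top10.png

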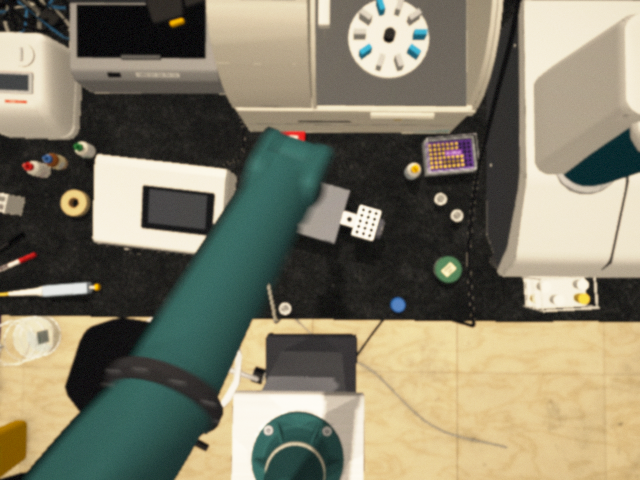

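View pics/side10.png

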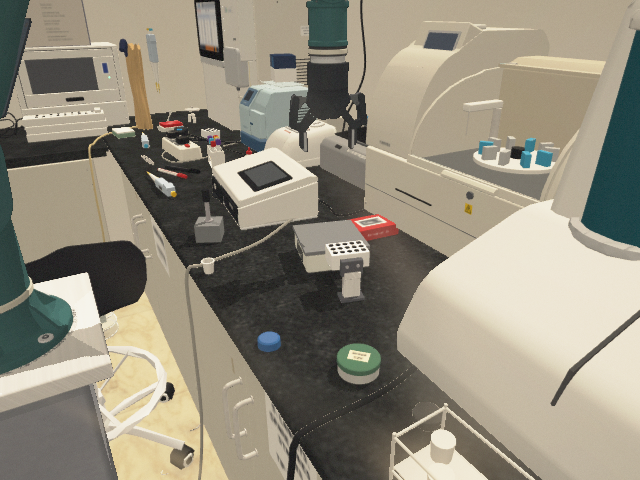

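Run:
```python
from meas import *
s=arm.snapshot('top')
t=lambda X,Y,z:onz(s,*P(X,Y,270,165,6.6667),z)
B=[t(*p,85) for p in((597,260),(748,297),(692,512),(540,468))]
for a,b in((0,1),(1,2),(2,3),(3,0)): print('blk',np.linalg.norm(B[a]-B[b]),np.degrees(np.arctan2(*(B[b]-B[a])[[1,0]])))
c=np.mean(B,0)
w=t(632,384,85)
e=np.radians(-105.8);X=np.array([np.cos(e),np.sin(e)]);Y=np.array([-np.sin(e),np.cos(e)])
h=np.array([572,-117.3])
print(c,(c[:2]-h)@X+18,(c[:2]-h)@Y)
W=[t(*p,85) for p in((623,299),(707,323),(665,470),(580,445))];c=np.mean(W,0);print('wells',c,(c[:2]-h)@X+18,(c[:2]-h)@Y)
for a,b in((0,1),(1,2),(2,3),(3,0)): print('w',np.degrees(np.arctan2(*(W[b]-W[a])[[1,0]])))
```

```text
blk 52.96530226671128 -103.26234751889426
blk 75.8353467430233 165.801245359526
blk 53.75173823943413 74.43148125646884
blk 73.68894685800387 -14.80380490805958
[ 562.41563221 -154.51989833   85.        ] 56.423289916740416 0.911991963755579
wells [ 562.38447609 -154.35182284   85.        ] 56.2700478587289 0.8362493487139262
w -105.43870918915404
w 164.48693549359817
w 74.17310773682146
w -15.911124914062988
```

>>> {"api": "send_rows", "payload": {
  "rows": [
    {"delta_pos": [-18,0,-31],"rot": [0,0,0],"grip": 85},
    {"delta_pos": [-18,0,-31],"rot": [0,0,0],"grip": 85},
    {"delta_pos": [-18,0,-31],"rot": [0,0,0],"grip": 85},
    {"delta_pos": [-18,0,-31],"rot": [0,0,0],"grip": 85},
    {"delta_pos": [-18,0,-31],"rot": [0,0,0],"grip": 85},
    {"delta_pos": [-18,0,-31],"rot": [0,0,0],"grip": 85},
    {"delta_pos": [-18,0,-31],"rot": [0,0,0],"grip": 85},
    {"delta_pos": [-10,0,-20],"rot": [0,0,0],"grip": 85}
  ]
}}

```text
clock: 12.57
ee_pos: [416.5, 174.1, 209.7]
tool_rot: [-0.418, 0.414, -0.566, 0.577]
force: [-0.0, 0.4, 0.2]
grip_width: 0.995
```

>>> {"api": "send_rows", "payload": {
  "rows": [
    {"delta_pos": [0,0,0],"rot": [0,-0.11,0],"grip": 85},
    {"delta_pos": [0,0,0],"rot": [0,-0.11,0],"grip": 85},
    {"delta_pos": [0,0,0],"rot": [0,-0.11,0],"grip": 85},
    {"delta_pos": [0,0,0],"rot": [0,-0.11,0],"grip": 85},
    {"delta_pos": [0,0,0],"rot": [0,-0.11,0],"grip": 85},
    {"delta_pos": [0,0,0],"rot": [0,-0.11,0],"grip": 85},
    {"delta_pos": [0,0,0],"rot": [0,-0.11,0],"grip": 85},
    {"delta_pos": [0,0,0],"rot": [0,-0.11,0],"grip": 85},
    {"delta_pos": [0,0,0],"rot": [0,-0.11,0],"grip": 85}
  ]
}}

```text
clock: 13.32
ee_pos: [408.8, 167.9, 210.4]
tool_rot: [-0.642, 0.647, -0.286, 0.295]
force: [-0.4, 0.2, 0.5]
grip_width: 0.996
```

```bash
python3 go.py 414 191.5 160 40
```

```text
clk 13.3167 pos [408.8 167.9 210.4] yaw 41.45 F [-0.4  0.2  0.5] gw 85.0 q7 0.37
delta tool [-15.   50.1  19.6] rot [0.001 0.025 0.014] delta in target frame [-14.7  50.4  19.1]
```

>>> {"api": "send_rows", "payload": {
  "rows": [
    {"delta_pos": [-15,10,19],"rot": [0,0.02,0.01],"grip": 85},
    {"delta_pos": [0,15,0],"rot": [0,0,0],"grip": 85},
    {"delta_pos": [0,15,0],"rot": [0,0,0],"grip": 85},
    {"delta_pos": [0,0,0],"rot": [0,0,0],"grip": 85}
  ]
}}

```text
clock: 13.65
ee_pos: [415.6, 186.5, 171.1]
tool_rot: [0.641, -0.641, 0.297, -0.302]
force: [-0.6, -0.6, -1.1]
grip_width: 0.99
```

```bash
python3 go.py 414 191.5 130 40;python3 - <<'E'
from h import *
s=snap('side','side11.png');b=s['image']
cv2.imwrite('pics/s12.png',cv2.resize(b[120:255,130:310],(800,600),interpolation=cv2.INTER_CUBIC))
E
```

```text
clk 13.65 pos [415.6 186.5 171.1] yaw 39.92 F [-0.6 -0.6 -1.1] gw 84.6 q7 0.37
delta tool [-5.1 41.   1.9] rot [-0.003 -0.001  0.006] delta in target frame [-4.9 41.1  2. ]
```

View pics/s12.png

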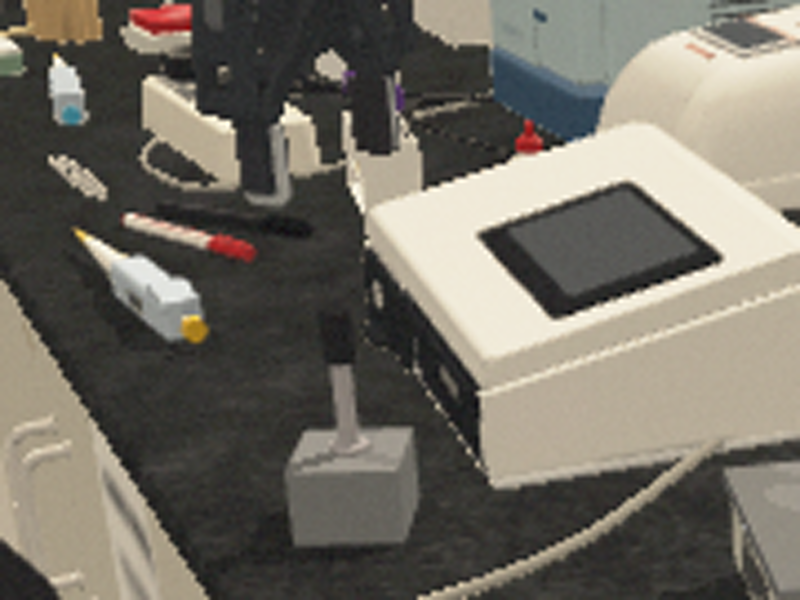

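Run:
```python
from h import *
s=arm.snapshot('side')
k=800/180
for p in((414,191.5,40),(414,191.5,102),(414,191.5,116),(415.6,186.5,184),(415.6+42*.77,186.5+42*.64,184),(415.6-42*.77,186.5-42*.64,184)):
  print(p,((np.array(proj(s,p))-[130,120]+.5)*k).round())
```

```text
(414, 191.5, 40) [350. 446.]
(414, 191.5, 102) [337. 331.]
(414, 191.5, 116) [334. 304.]
(415.6, 186.5, 184) [325. 171.]
(447.94000000000005, 213.38, 184) [373. 149.]
(383.26, 159.62, 184) [274. 195.]
```

>>> {"api": "send_rows", "payload": {
  "rows": [
    {"delta_pos": [-5,12,2],"rot": [0,0,0.006],"grip": 85},
    {"delta_pos": [0,14,0],"rot": [0,0,0],"grip": 85},
    {"delta_pos": [0,10,0],"rot": [0,0,0],"grip": 85},
    {"delta_pos": [0,0,0],"rot": [0,0,0],"grip": 85},
    {"delta_pos": [0,0,0],"rot": [0,0,0],"grip": 85}
  ]
}}

```text
clock: 14.17
ee_pos: [418.3, 189.8, 140.4]
tool_rot: [0.643, -0.636, 0.299, -0.304]
force: [0.4, 0.4, -0.5]
grip_width: 0.995
```

```bash
python3 go.py 414 191.5 83 40
```

```text
clk 14.1667 pos [418.3 189.8 140.4] yaw 39.57 F [ 0.4  0.4 -0.5] gw 85.0 q7 0.41
delta tool [-4.2 57.3 -2.9] rot [-0.013 -0.008  0.002] delta in target frame [-4.  57.4 -2.2]
```

>>> {"api": "send_rows", "payload": {
  "rows": [
    {"delta_pos": [-4,8,-3],"rot": [-0.01,-0.008,0],"grip": 85},
    {"delta_pos": [0,8,0],"rot": [0,0,0],"grip": 85},
    {"delta_pos": [-1,8,-1],"rot": [-0.004,0,0],"grip": 85},
    {"delta_pos": [0,8,0],"rot": [0,0,0],"grip": 85},
    {"delta_pos": [0,0,0],"rot": [0,0,0],"grip": 85},
    {"delta_pos": [0,0,0],"rot": [0,0,0],"grip": 85}
  ]
}}

```text
clock: 14.67
ee_pos: [413.2, 191.6, 107.9]
tool_rot: [0.641, -0.641, 0.297, -0.3]
force: [-0.8, 0.9, 0.1]
grip_width: 0.992
```

```bash
python3 go.py 414 191.5 83 40
```

```text
clk 14.6667 pos [413.2 191.6 107.9] yaw 40.04 F [-0.8  0.9  0.1] gw 84.7 q7 0.43
delta tool [ 0.5 24.9  0.5] rot [-0.002  0.001  0.003] delta in target frame [ 0.6 24.9  0.5]
```

>>> {"api": "send_rows", "payload": {
  "rows": [
    {"delta_pos": [0,8,0],"rot": [-0.004,0,0],"grip": 85},
    {"delta_pos": [-1,8,-1],"rot": [-0.004,0,0],"grip": 85},
    {"delta_pos": [0,7,0],"rot": [0,0,0],"grip": 85},
    {"delta_pos": [0,0,0],"rot": [0,0,0],"grip": 85},
    {"delta_pos": [0,0,0],"rot": [0,0,0],"grip": 85}
  ]
}}

```text
clock: 15.08
ee_pos: [411.9, 191.7, 82.1]
tool_rot: [-0.638, 0.644, -0.299, 0.299]
force: [0.0, 0.2, -0.2]
grip_width: 0.997
```

```bash
python3 go.py 414 191.5 83 40
python3 - <<'E'
from h import *
s=snap('side','side12.png');b=s['image']
cv2.imwrite('pics/s13.png',cv2.resize(b[150:255,150:290],(800,600),interpolation=cv2.INTER_CUBIC))
E
```

```text
clk 15.0833 pos [411.9 191.7  82.1] yaw 40.04 F [ 0.   0.2 -0.2] gw 85.1 q7 0.44
delta tool [ 1.5 -0.9  1.5] rot [0.007 0.001 0.003] delta in target frame [ 1.5 -0.9  1.5]
```

View pics/s13.png

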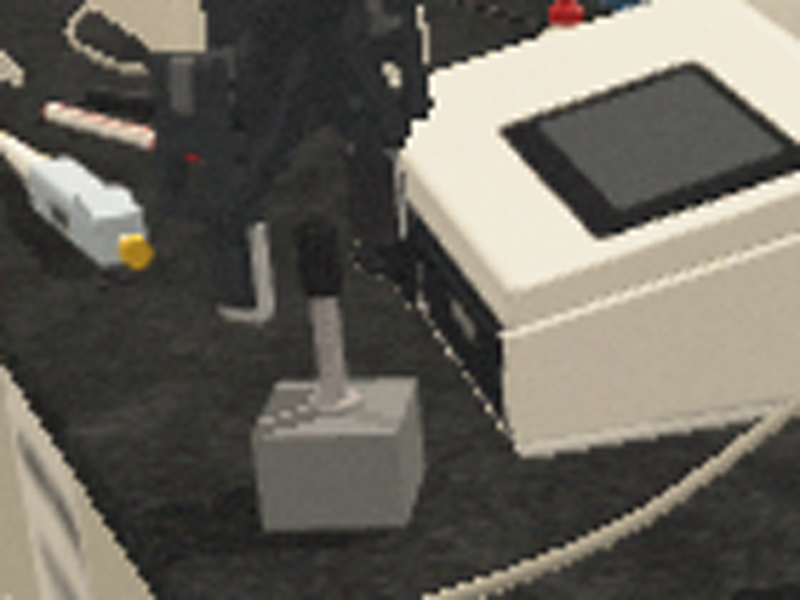

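>>> {"api": "send_rows", "payload": {
  "rows": [
    {"delta_pos": [1.5,0,1.5],"rot": [0.006,0,0.003],"grip": 60},
    {"delta_pos": [0,0,0],"rot": [0,0,0],"grip": 40},
    {"delta_pos": [0,0,0],"rot": [0,0,0],"grip": 25},
    {"delta_pos": [0,0,0],"rot": [0,0,0],"grip": 18},
    {"delta_pos": [0,0,0],"rot": [0,0,0],"grip": 12},
    {"delta_pos": [0,0,0],"rot": [0,0,0],"grip": 10},
    {"delta_pos": [0,0,0],"rot": [0,0,0],"grip": 10},
    {"delta_pos": [0,0,0],"rot": [0,0,0],"grip": 10}
  ],
  "grip_force": 40
}}

```text
clock: 15.8
ee_pos: [415.1, 191.6, 83.3]
tool_rot: [0.642, -0.64, 0.298, -0.299]
force: [0.7, -0.6, 0.3]
grip_width: 0.176
```

```bash
python3 go.py 414 191.5 83 40
python3 - <<'E'
from h import *
s=snap('side','side13.png');b=s['image']
cv2.imwrite('pics/s14.png',cv2.resize(b[150:255,150:290],(800,600),interpolation=cv2.INTER_CUBIC))
E
```

```text
clk 15.8 pos [415.1 191.6  83.3] yaw 40.01 F [ 0.7 -0.6  0.3] gw 15.1 q7 0.45
delta tool [-0.6  0.3 -0.9] rot [-0.002  0.     0.001] delta in target frame [-0.6  0.3 -0.9]
```

View pics/s14.png

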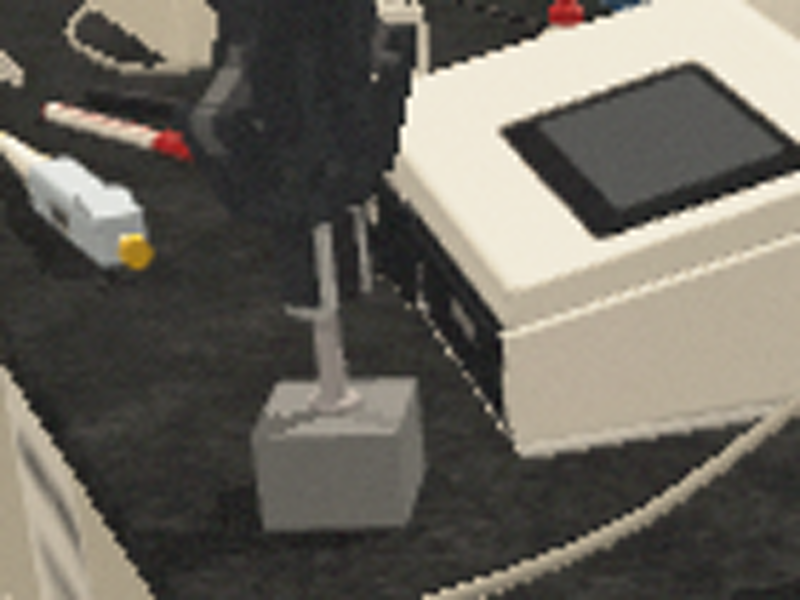

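>>> {"api": "send_rows", "payload": {
  "rows": [
    {"delta_pos": [0,-6,0],"rot": [0,0,0],"grip": 10},
    {"delta_pos": [0,-8,0],"rot": [0,0,0],"grip": 10},
    {"delta_pos": [0,-8,0],"rot": [0,0,0],"grip": 10},
    {"delta_pos": [0,-8,0],"rot": [0,0,0],"grip": 10},
    {"delta_pos": [0,-8,0],"rot": [0,0,0],"grip": 10},
    {"delta_pos": [0,-15,0],"rot": [0,0,0],"grip": 10},
    {"delta_pos": [0,-20,0],"rot": [0,0,0],"grip": 10},
    {"delta_pos": [0,-15,0],"rot": [0,0,0],"grip": 10},
    {"delta_pos": [0,0,0],"rot": [0,0,0],"grip": 10}
  ]
}}

```text
clock: 16.6
ee_pos: [414.2, 191.1, 179.7]
tool_rot: [0.642, -0.64, 0.298, -0.299]
force: [0.2, -0.6, -0.5]
grip_width: 0.173
```

```bash
python3 go.py 574 -117 175 -15.8
python3 - <<'E'
from h import *
s=snap('side','side14.png');b=s['image']
cv2.imwrite('pics/s15.png',cv2.resize(b[120:255,130:310],(800,600),interpolation=cv2.INTER_CUBIC))
E
```

```text
clk 16.6 pos [414.2 191.1 179.7] yaw 39.99 F [ 0.2 -0.6 -0.5] gw 14.8 q7 0.37
delta tool [338.7   4.6 -75.6] rot [-0.002  0.974 -0.001] delta in target frame [253.    4.7 237.6]
```

View pics/s15.png

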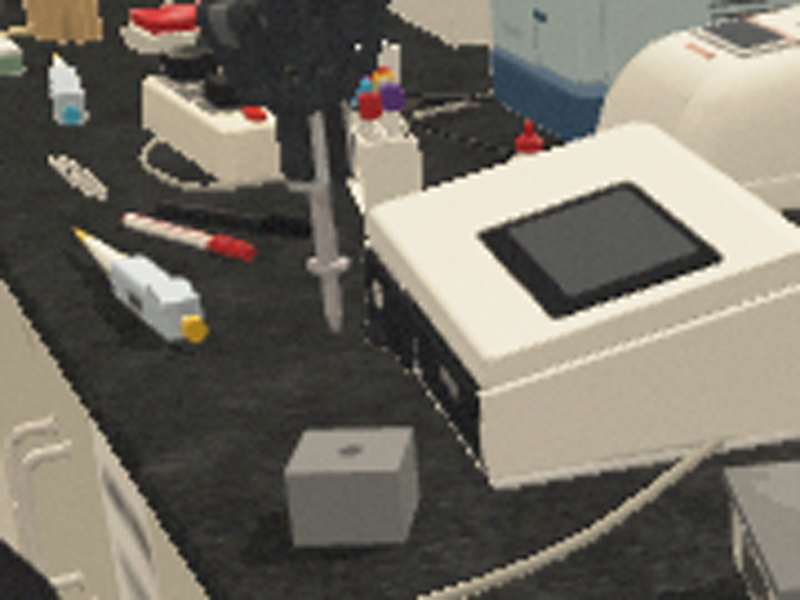

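>>> {"api": "send_rows", "payload": {
  "rows": [
    {"delta_pos": [20,0,-4.5],"rot": [0,0,0],"grip": 10},
    {"delta_pos": [30,0,-7],"rot": [0,0,0],"grip": 10},
    {"delta_pos": [30,0,-7],"rot": [0,0,0],"grip": 10},
    {"delta_pos": [30,0,-7],"rot": [0,0,0],"grip": 10},
    {"delta_pos": [30,0,-7],"rot": [0,0,0],"grip": 10},
    {"delta_pos": [30,0,-7],"rot": [0,0,0],"grip": 10},
    {"delta_pos": [30,0,-7],"rot": [0,0,0],"grip": 10},
    {"delta_pos": [30,0,-7],"rot": [0,0,0],"grip": 10},
    {"delta_pos": [20,0,-5],"rot": [0,0,0],"grip": 10},
    {"delta_pos": [10,0,-2],"rot": [0,0,0],"grip": 10}
  ]
}}

```text
clock: 17.48
ee_pos: [535.8, -51.6, 172.8]
tool_rot: [-0.643, 0.643, -0.297, 0.291]
force: [0.7, -0.8, -0.0]
grip_width: 0.175
```

>>> {"api": "send_rows", "payload": {
  "rows": [
    {"delta_pos": [0,0,0],"rot": [0,0.11,0],"grip": 10},
    {"delta_pos": [0,0,0],"rot": [0,0.11,0],"grip": 10},
    {"delta_pos": [0,0,0],"rot": [0,0.11,0],"grip": 10},
    {"delta_pos": [0,0,0],"rot": [0,0.11,0],"grip": 10},
    {"delta_pos": [0,0,0],"rot": [0,0.11,0],"grip": 10},
    {"delta_pos": [0,0,0],"rot": [0,0.11,0],"grip": 10},
    {"delta_pos": [0,0,0],"rot": [0,0.11,0],"grip": 10},
    {"delta_pos": [0,0,0],"rot": [0,0.11,0],"grip": 10},
    {"delta_pos": [0,0,0],"rot": [0,0.05,0],"grip": 10},
    {"delta_pos": [0,0,0],"rot": [0,0,0],"grip": 10}
  ]
}}

```text
clock: 18.32
ee_pos: [529.6, -48.5, 165.9]
tool_rot: [0.424, -0.435, 0.568, -0.555]
force: [0.7, 0.9, -1.2]
grip_width: 0.175
```

```bash
python3 go.py 573 -117.2 150 -15.8
```

```text
clk 18.3167 pos [529.6 -48.5 165.9] yaw -15.16 F [ 0.7  0.9 -1.2] gw 14.9 q7 0.18
delta tool [54.9 14.5 60.2] rot [0.024 0.011 0.001] delta in target frame [54.3 15.9 60.5]
```

>>> {"api": "send_rows", "payload": {
  "rows": [
    {"delta_pos": [13,0,14],"rot": [0.01,0.01,0],"grip": 10},
    {"delta_pos": [13,0,14],"rot": [0.006,0,0],"grip": 10},
    {"delta_pos": [13,0,14],"rot": [0,0,0],"grip": 10},
    {"delta_pos": [9,0,10],"rot": [0,0,0],"grip": 10},
    {"delta_pos": [0,0,0],"rot": [0,0,0],"grip": 10},
    {"delta_pos": [0,0,0],"rot": [0,0,0],"grip": 10}
  ]
}}

```text
clock: 18.82
ee_pos: [564.4, -103.4, 161.2]
tool_rot: [0.428, -0.435, 0.566, -0.555]
force: [-1.1, 1.4, -1.4]
grip_width: 0.178
```

```bash
python3 go.py 573 -117.2 150 -15.8
```

```text
clk 18.8167 pos [ 564.4 -103.4  161.2] yaw -14.82 F [-1.1  1.4 -1.4] gw 15.2 q7 0.28
delta tool [11.2 10.9 12. ] rot [ 0.018  0.017 -0.001] delta in target frame [11.  11.2 12. ]
```

>>> {"api": "send_rows", "payload": {
  "rows": [
    {"delta_pos": [6,0,6],"rot": [0.012,0.01,0],"grip": 10},
    {"delta_pos": [5,0,5],"rot": [0.008,0.008,0],"grip": 10},
    {"delta_pos": [0,0,0],"rot": [0,0,0],"grip": 10},
    {"delta_pos": [0,0,0],"rot": [0,0,0],"grip": 10}
  ]
}}

```text
clock: 19.15
ee_pos: [571.0, -115.0, 160.2]
tool_rot: [0.428, -0.426, 0.564, -0.563]
force: [-0.8, -0.2, -0.0]
grip_width: 0.176
```

```bash
python3 go.py 573 -117.2 150 -15.8
python3 - <<'E'
from h import *
s=snap('side','side15.png');b=s['image']
cv2.imwrite('pics/s16.png',cv2.resize(b[180:285,280:420],(800,600),interpolation=cv2.INTER_CUBIC))
E
```

```text
clk 19.15 pos [ 571.  -115.   160.2] yaw -15.76 F [-0.8 -0.2 -0. ] gw 15.0 q7 0.29
delta tool [ 1.6 10.2  2.5] rot [-0.     0.001 -0.003] delta in target frame [ 1.6 10.2  2.5]
```

View pics/s16.png

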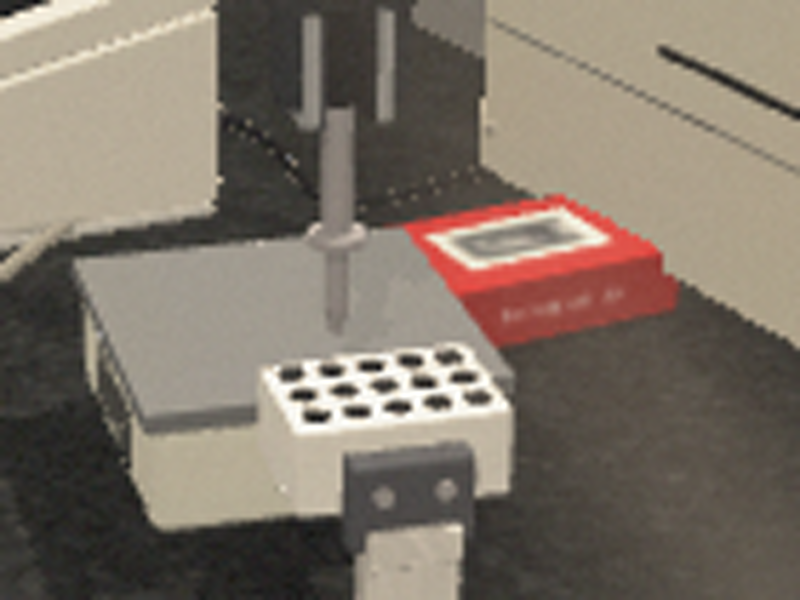

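Run:
```python
from h import *
s=arm.snapshot('side')
print('hole pred',np.array(proj(s,(572,-117.3,55))),'seen 341.0 253.4')
for z,n in((85.5,'tip'),(117.5,'collar')): print(n,proj(s,(571,-115,z)))
print('seen tip 338.6 237.3, collar', 280+336.5/5.714-.5,180+238/5.714-.5)
print('px per mm tool z', (np.array(proj(s,(571+.962,-115-.272,85)))-proj(s,(571,-115,85))),'x',(np.array(proj(s,(571-.272,-115-.962,85)))-proj(s,(571,-115,85))))
```

```text
hole pred [339.31984789 251.67169205] seen 341.0 253.4
tip (np.float64(338.396040003048), np.float64(236.6520297885982))
collar (np.float64(338.572714566942), np.float64(220.8055294601518))
seen tip 338.6 237.3, collar 338.3904445222261 221.15208260413021
px per mm tool z [ 0.51866015 -0.05563832] x [0.14291857 0.22052985]
```

>>> {"api": "send_rows", "payload": {
  "rows": [
    {"delta_pos": [2,0,3],"rot": [0,0,0],"grip": 10},
    {"delta_pos": [0,8,0],"rot": [0,0,0],"grip": 10},
    {"delta_pos": [0,8,0],"rot": [0,0,0],"grip": 10},
    {"delta_pos": [0,0,0],"rot": [0,0,0],"grip": 10},
    {"delta_pos": [0,0,0],"rot": [0,0,0],"grip": 10}
  ]
}}

```text
clock: 19.67
ee_pos: [573.5, -116.5, 142.5]
tool_rot: [0.428, -0.426, 0.564, -0.562]
force: [0.2, -0.4, -1.0]
grip_width: 0.173
```

```bash
python3 go.py 573.3 -117.7 137 -15.8
```

```text
clk 19.6667 pos [ 573.5 -116.5  142.5] yaw -15.64 F [ 0.2 -0.4 -1. ] gw 14.8 q7 0.31
delta tool [1.3 5.5 0.1] rot [ 0.     0.003 -0.004] delta in target frame [1.2 5.5 0.1]
```

```bash
python3 - <<'E'
from h import *
s=snap('side','side16.png')
A=np.mean([cv2.imread(f'pics/side{i}.png').astype(float) for i in (0,1,2,3,4,5)],0).astype(np.uint8)
B=np.mean([arm.snapshot('side')['image'].astype(float) for _ in range(3)],0).astype(np.uint8)
cv2.imwrite('pics/avgA.png',cv2.resize(A[235:275,320:365],(720,600),interpolation=cv2.INTER_NEAREST)) if 0 else None
a=cv2.resize(A[238:268,322:362],(800,600),interpolation=cv2.INTER_CUBIC)
b=cv2.resize(B[205:265,310:390],(800,600),interpolation=cv2.INTER_CUBIC)
cv2.imwrite('pics/a.png',a);cv2.imwrite('pics/b.png',b)
E
python3 go.py 573.3 -117.7 137 -15.8
```

```text
clk 19.8667 pos [ 573.9 -116.6  143.2] yaw -15.64 F [ 0.7 -0.2  0.4] gw 14.8 q7 0.31
delta tool [ 1.2  6.2 -0.3] rot [-0.001  0.003 -0.004] delta in target frame [ 1.2  6.2 -0.3]
```

View pics/a.png

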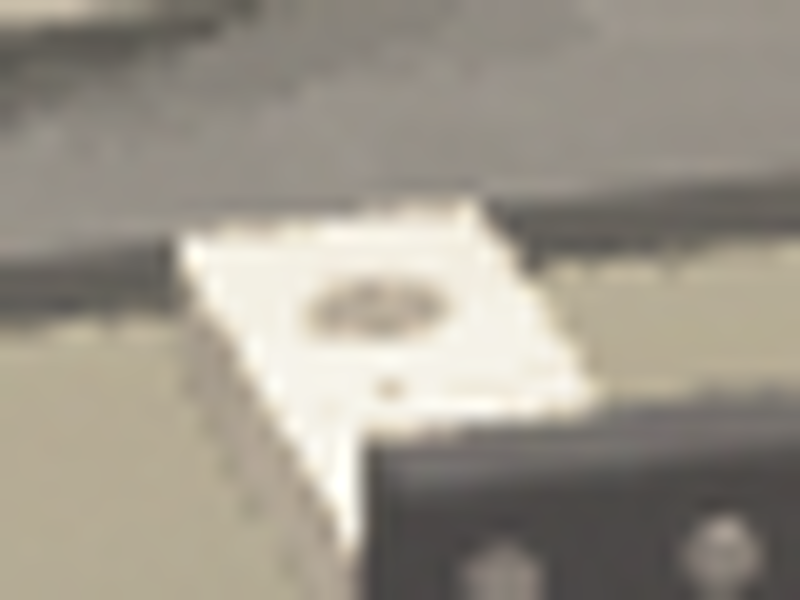

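View pics/b.png

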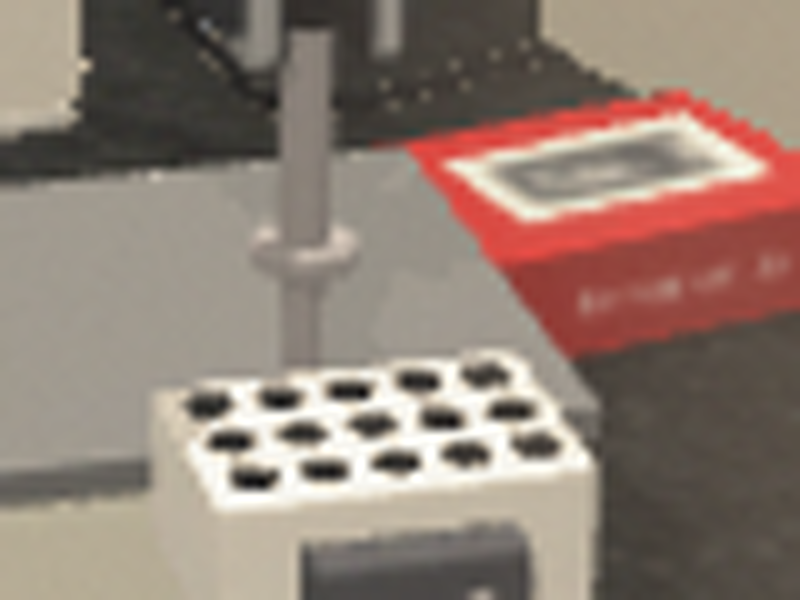

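Run:
```python
from h import *
s=arm.snapshot('side')
p=np.array([573.7,-116.6,0])
c=np.array(proj(s,p+[0,0,100]));off=np.array([339.85,229.75])-c
h=np.array(proj(s,p+[0,0,55]))+off
J=np.array([[.5187,.143],[-.0556,.2205]])
print(c,off,h,np.linalg.solve(J,np.array([340.3,252.9])-h))
```

```text
[340.17680361 229.53947467] [-0.32680361  0.21052533] [339.57134768 251.53502461] [-0.2822308   6.11919888]
```

>>> {"api": "send_rows", "payload": {
  "rows": [
    {"delta_pos": [3.5,0,0],"rot": [0,0,0],"grip": 10},
    {"delta_pos": [0,0,0],"rot": [0,0,0],"grip": 10},
    {"delta_pos": [0,5,0],"rot": [0,0,0],"grip": 10},
    {"delta_pos": [0,0,0],"rot": [0,0,0],"grip": 10}
  ]
}}

```text
clock: 20.25
ee_pos: [573.5, -120.7, 138.8]
tool_rot: [-0.429, 0.425, -0.563, 0.563]
force: [-0.3, -0.0, -2.1]
grip_width: 0.172
```

```bash
python3 go.py 572.7 -119.7 137 -15.8
```

```text
clk 20.25 pos [ 573.5 -120.7  138.8] yaw -15.65 F [-0.3 -0.  -2.1] gw 14.7 q7 0.32
delta tool [-0.7  1.8 -1. ] rot [-0.003  0.003 -0.004] delta in target frame [-0.8  1.8 -1. ]
```

Next I'll lower gently and feel for contact. A miss would touch at a TCP z of about 130.

>>> {"api": "send_rows", "payload": {
  "rows": [
    {"delta_pos": [-0.5,4,-1],"rot": [0,0,-0.003],"grip": 10},
    {"delta_pos": [0,4,0],"rot": [0,0,0],"grip": 10},
    {"delta_pos": [0,0,0],"rot": [0,0,0],"grip": 10},
    {"delta_pos": [0,3,0],"rot": [0,0,0],"grip": 10},
    {"delta_pos": [0,0,0],"rot": [0,0,0],"grip": 10}
  ]
}}

```text
clock: 20.67
ee_pos: [572.3, -119.6, 126.2]
tool_rot: [-0.428, 0.427, -0.563, 0.564]
force: [0.9, 0.1, -0.6]
grip_width: 0.167
```

```bash
python3 go.py 572.7 -119.7 127 -15.8
```

```text
clk 20.6667 pos [ 572.3 -119.6  126.2] yaw -15.65 F [ 0.9  0.1 -0.6] gw 14.3 q7 0.33
delta tool [-0.  -0.8  0.4] rot [-0.002  0.003 -0.001] delta in target frame [-0.  -0.8  0.4]
```

>>> {"api": "send_rows", "payload": {
  "rows": [
    {"delta_pos": [0,3,0],"rot": [0,0,0],"grip": 10},
    {"delta_pos": [0,3,0],"rot": [0,0,0],"grip": 10},
    {"delta_pos": [0,0,0],"rot": [0,0,0],"grip": 10}
  ]
}}

```text
clock: 20.92
ee_pos: [572.4, -119.5, 119.5]
tool_rot: [-0.428, 0.427, -0.563, 0.564]
force: [0.4, 0.8, -0.6]
grip_width: 0.175
```

```bash
python3 go.py 572.7 -119.7 98 -15.8;python3 - <<'E'
from h import *
s=snap('side','side17.png')
cv2.imwrite('pics/s17.png',cv2.resize(s['image'][205:265,310:390],(800,600),interpolation=cv2.INTER_CUBIC))
E
```

```text
clk 20.9167 pos [ 572.4 -119.5  119.5] yaw -15.63 F [ 0.4  0.8 -0.6] gw 15.0 q7 0.33
delta tool [ 0.1 21.5  0.2] rot [-0.002  0.003 -0.001] delta in target frame [ 0.1 21.5  0.3]
```

View pics/s17.png

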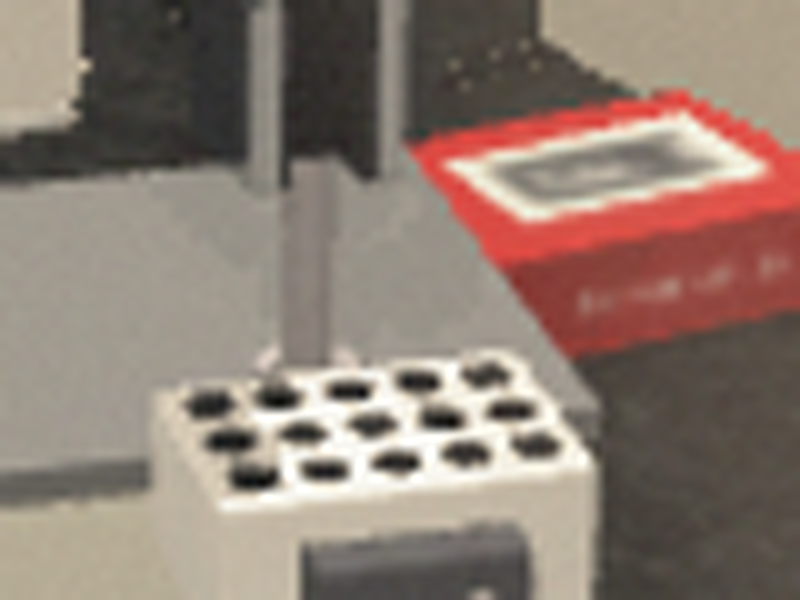

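>>> {"api": "send_rows", "payload": {
  "rows": [
    {"delta_pos": [0,4,0],"rot": [0,0,0],"grip": 10},
    {"delta_pos": [0,4,0],"rot": [0,0,0],"grip": 10},
    {"delta_pos": [0,4,0],"rot": [0,0,0],"grip": 10},
    {"delta_pos": [0,0,0],"rot": [0,0,0],"grip": 10}
  ]
}}

```text
clock: 21.3
ee_pos: [572.9, -119.7, 106.8]
tool_rot: [-0.428, 0.426, -0.563, 0.564]
force: [-0.7, 0.7, -0.6]
grip_width: 0.175
```

```bash
python3 go.py 572.7 -119.7 98.3 -15.8
```

```text
clk 21.3 pos [ 572.9 -119.7  106.8] yaw -15.64 F [-0.7  0.7 -0.6] gw 15.0 q7 0.35
delta tool [ 0.1  8.5 -0.2] rot [-0.003  0.003 -0.001] delta in target frame [ 0.1  8.5 -0.2]
```

>>> {"api": "send_rows", "payload": {
  "rows": [
    {"delta_pos": [0,4,0],"rot": [0,0,0],"grip": 10},
    {"delta_pos": [0,3,0],"rot": [0,0,0],"grip": 10},
    {"delta_pos": [0,0,0],"rot": [0,0,0],"grip": 10}
  ]
}}

```text
clock: 21.55
ee_pos: [572.9, -119.7, 98.8]
tool_rot: [-0.428, 0.426, -0.563, 0.564]
force: [-0.2, 0.3, -0.6]
grip_width: 0.177
```

```bash
python3 go.py 572.7 -119.7 98.3 -15.8
```

```text
clk 21.55 pos [ 572.9 -119.7   98.8] yaw -15.64 F [-0.2  0.3 -0.6] gw 15.1 q7 0.35
delta tool [ 0.   0.5 -0.2] rot [-0.003  0.003 -0.001] delta in target frame [ 0.   0.5 -0.2]
```

Go a touch further to make contact, then open.

>>> {"api": "send_rows", "payload": {
  "rows": [
    {"delta_pos": [0,1,0],"rot": [0,0,0],"grip": 10},
    {"delta_pos": [0,0.5,0],"rot": [0,0,0],"grip": 10}
  ]
}}

```text
clock: 21.72
ee_pos: [573.2, -119.8, 98.1]
tool_rot: [-0.428, 0.426, -0.563, 0.564]
force: [-2.4, 1.5, 6.5]
grip_width: 0.171
```

>>> {"api": "send_rows", "payload": {
  "rows": [
    {"delta_pos": [0,0,0],"rot": [0,0,0],"grip": 20},
    {"delta_pos": [0,0,0],"rot": [0,0,0],"grip": 30},
    {"delta_pos": [0,0,0],"rot": [0,0,0],"grip": 50},
    {"delta_pos": [0,0,0],"rot": [0,0,0],"grip": 50}
  ]
}}

```text
clock: 22.05
ee_pos: [573.8, -120.2, 98.7]
tool_rot: [-0.429, 0.426, -0.563, 0.564]
force: [0.3, 1.3, -0.1]
grip_width: 0.582
```

```bash
python3 go.py 572.7 -119.7 98.3 -15.8;python3 - <<'E'
from h import *
s=snap('side','side18.png')
cv2.imwrite('pics/s18.png',cv2.resize(s['image'][195:270,300:400],(800,600),interpolation=cv2.INTER_CUBIC))
E
```

```text
clk 22.05 pos [ 573.8 -120.2   98.7] yaw -15.67 F [ 0.3  1.3 -0.1] gw 49.7 q7 0.35
delta tool [-0.2  0.4 -1.2] rot [-0.005  0.002 -0.002] delta in target frame [-0.2  0.4 -1.2]
```

View pics/s18.png

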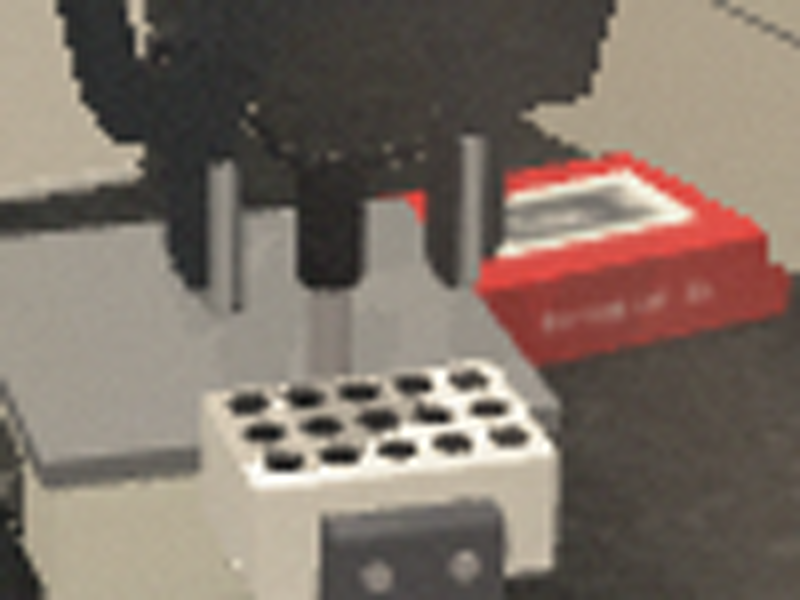

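The collar seated with a 6.5 N reaction at a TCP z of 98, and the pin is standing free between the fingers. Next I'll retreat upward.

>>> {"api": "send_rows", "payload": {
  "rows": [
    {"delta_pos": [0,-8,0],"rot": [0,0,0],"grip": 60},
    {"delta_pos": [0,-12,0],"rot": [0,0,0],"grip": 60},
    {"delta_pos": [0,-20,0],"rot": [0,0,0],"grip": 60},
    {"delta_pos": [0,-30,0],"rot": [0,0,0],"grip": 60},
    {"delta_pos": [0,-30,0],"rot": [0,0,0],"grip": 60},
    {"delta_pos": [-30,-20,0],"rot": [0,0,0],"grip": 60},
    {"delta_pos": [-35,0,0],"rot": [0,0,0],"grip": 60},
    {"delta_pos": [-35,0,0],"rot": [0,0,0],"grip": 60},
    {"delta_pos": [-35,0,0],"rot": [0,0,0],"grip": 60},
    {"delta_pos": [-15,0,0],"rot": [0,0,0],"grip": 60}
  ]
}}

```text
clock: 22.93
ee_pos: [615.7, 19.9, 235.4]
tool_rot: [-0.425, 0.419, -0.564, 0.57]
force: [0.3, 1.1, -0.4]
grip_width: 0.705
```

```bash
python3 go.py 572.7 -119.7 98.3 -15.8;python3 - <<'E'
from h import *
s=snap('side','side19.png')
cv2.imwrite('pics/s19.png',cv2.resize(s['image'][195:270,300:400],(800,600),interpolation=cv2.INTER_CUBIC))
s=snap('top','top19.png')
cv2.imwrite('pics/t19.png',cv2.resize(s['image'][165:255,270:390],(800,600),interpolation=cv2.INTER_CUBIC))
E
```

```text
clk 22.9333 pos [615.7  19.9 235.4] yaw -16.71 F [ 0.3  1.1 -0.4] gw 60.2 q7 -0.02
delta tool [146.4 136.7  -2.8] rot [-0.013 -0.016 -0.003] delta in target frame [146.  137.1  -3.4]
```

View pics/s19.png

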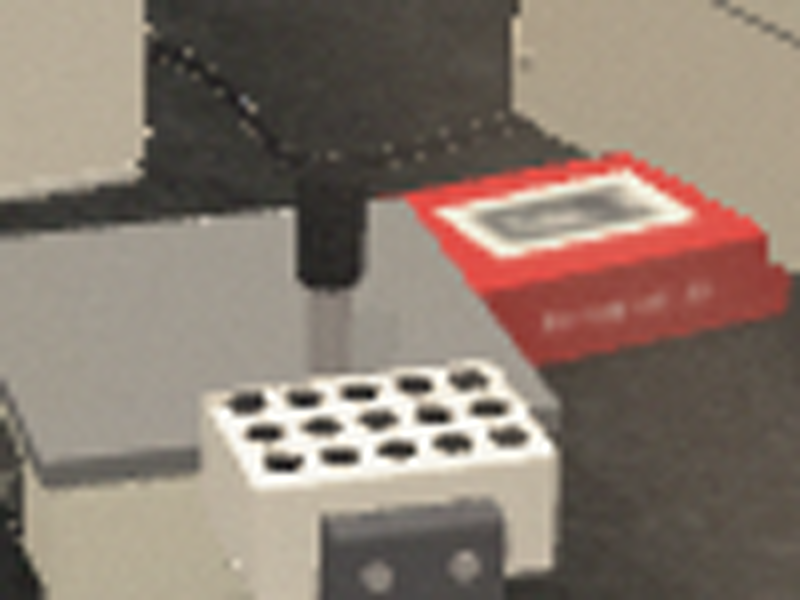

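View pics/t19.png

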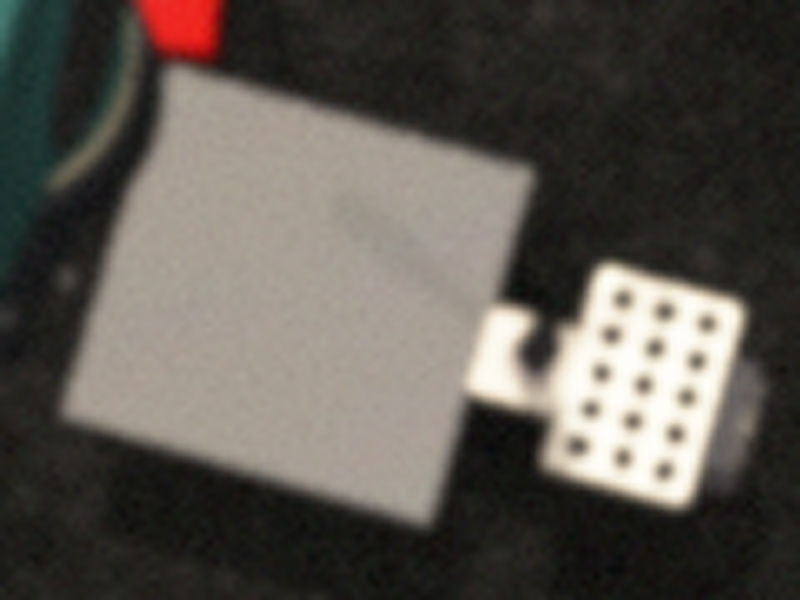

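View pics/top19.png

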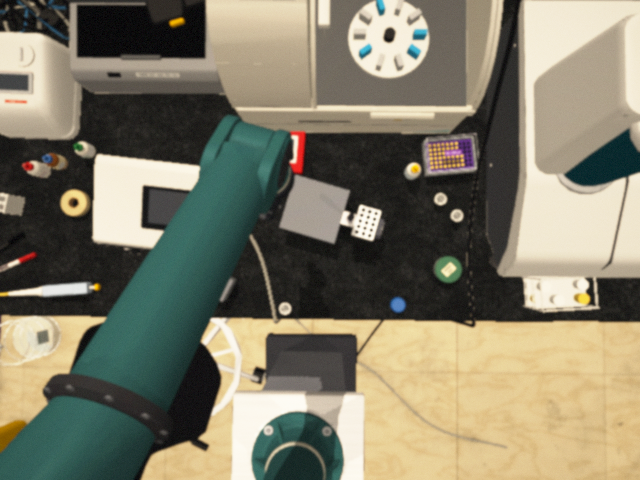

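>>> {"api": "send_rows", "payload": {
  "rows": [
    {"delta_pos": [0,0,0],"rot": [0,0,0],"grip": 60},
    {"delta_pos": [0,0,0],"rot": [0,0,0],"grip": 60},
    {"delta_pos": [0,0,0],"rot": [0,0,0],"grip": 60}
  ]
}}

```text
clock: 23.28
ee_pos: [614.3, 15.8, 236.8]
tool_rot: [-0.425, 0.419, -0.564, 0.571]
force: [-0.2, 0.1, -0.6]
grip_width: 0.698
```

Run:
```python
from meas import *
s=arm.snapshot('top')
print('head top',onz(s,*P(540,345,270,165,6.6667),131), 'hole 572,-117.3')
s=arm.snapshot('side')
for p in((572,-118,131),(572,-118,103)): print(((np.array(proj(s,p))-[300,195]+.5)*8).round(), 'seen head top ~(333,175) bottom (330,285)')
print(arm.get_state()['force'])
arm.sign_off()
```

```text
head top [ 571.59515748 -116.94878613  131.        ] hole 572,-117.3
[324. 159.] seen head top ~(333,175) bottom (330,285)
[322. 272.] seen head top ~(333,175) bottom (330,285)
[-0.78180997 -0.08653213  0.50756517]
the job is handed in; nothing more can be done
```

I gripped the tube block across its 70 mm sides and slid it along the deck and bar until it met the stop, then took the keeper pin from its base, put it down the bar hole and let go. The job is handed in at about 23 s; the sign-off gave no verdict.

Last checks:
- **Block (top view):** centre at about x = 56.4 mm (target 57), y = +0.9 mm. Its edges read about 1.5° off the bar on average, and the rows of wells about 0.3°. It looked unchanged after the pin went in.
- **Pin:** it went in without resistance, and the collar met the bar with about 6.5 N at the expected height. In the top view the head top is about 0.5 mm from the hole axis, so it stands upright.
- **Robot and bystanders:** the gripper was clear at hand-in and the force reading was near zero. The tin, cups, bottle and cap looked unmoved in the top view, by eye only.

One check disagreed: the side camera shows the stand and pin about 1 to 2 pixels off the positions predicted from the top view. That is several millimetres along the bar. I put it down to side-camera calibration and aimed between the two estimates before lowering the pin.

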